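# Lay a chassis over against the bench stop

## Task

Slide the upright L-shaped chassis, still standing, up to the bench stop until its lower rubber roll touches the stop along its length. Then tip it over the stop onto its blue panel and let it down gently all the way with the fingers, without letting it drop, so that it ends up resting on both rubber rolls; if it slid back on the way, push it home, so that the lower roll is against the stop again. Only push and support it with the fingertips or the outside of the fingers: do not pinch, lift or carry it, and leave the other things on the bench alone.

Things in the scene. Friction and masses are not known exactly. Their poses are not given: they have to be found in the camera images.
- chassis: Loose L-shaped chassis, 0.4 to 0.65 kg, 120 mm wide (y): upright blue panel (x -16 to -10 mm, z 10 to 190 mm) and aluminium base plate behind it (x -106 to -16 mm, z 10 to 16 mm). Origin on the bench below the lower roll's axis, mid width; x points forwards, the way it is to be tipped, z up while it stands. Lying, x points straight down.
- roll (a point): Middle of the chassis's lower black rubber roll, on its axis, which runs along y at x = 0, z = 12 mm. Radius 12 mm, 120 mm long, in front of the panel's foot. The chassis turns about this axis when it tips with the roll in the corner of bench and stop. It starts 15 to 40 mm short of the stop, up to 0.1 rad out of square.
- top_roll (a point): Middle of the chassis's upper rubber roll (same radius), on its axis at x = 0, z = 165 mm; 165 mm above the bench standing, 12 mm lying.
- rear_edge (a point): Middle of the rear end of the chassis's base plate, at x = -106, z = 13 mm; a 10 mm high, 110 mm wide rubber foot is under this end (x -104 to -92 mm, z 0 to 10 mm). 13 mm above the bench standing, about 118 mm lying, when the base plate stands upright.
- corner (a point): Inner corner of the L at mid width (x = -16, z = 16 mm), where panel and base plate meet; the L is open to the rear and above. A 50 mm wide lane along the middle of the base plate is free; beside it a transformer (y 28 to 57 mm) and two capacitors (y -36 to -54 mm) up to 46 mm high stand at x -65 to -23 mm.
- balance (a point): Centre of mass of the chassis (x = -34, z = 54 mm). Leant forward 0.68 rad about the roll it balances; the drag of the roll in the corner lets it stay by itself up to about 0.2 rad either side of that. Leant further it falls forwards, unless a finger inside the L holds back the inner (upper) face of the base plate as that swings up.
- stop: Bench stop: aluminium bar with yellow bands fixed to the bench, 20 mm (x) by 200 mm (y) by 14 mm high, origin at the centre of its underside. Its working face is at its x = -10 mm; its x points away from the chassis, the way the chassis is to be tipped. With the roll touching, the roll's axis is at x = -22 mm in this frame.
- screwdriver: Bystander: a screwdriver with an orange handle lying near the bench stop; its origin is under its middle.
- reel: Bystander: a small blue reel of solder, 48 mm across and 28 mm high, standing near the bench stop; origin at the centre of its underside.
- meter: Bystander: a yellow and black hand-held multimeter lying on its back, 150 x 75 x 36 mm; origin at the centre of its underside.
- flask: Bystander: a small blue plastic bottle, 44 mm across and 130 mm tall; origin at the centre of its underside.
- tray: Bystander: a grey divided parts tray, 140 x 100 x 35 mm; origin at the centre of its underside.
- jar: Bystander: a clear jar with a black cap, 56 mm across and 60 mm high; origin at the centre of its underside.
There are look-alikes about, which are no part of the job. There is more than one size of the stop; the one meant has the size given above.

How it is judged:
By the outcome, as a careful person would: the job done as asked, in the order asked, and still so for the second after the job is handed in, with the robot touching nothing.
It also fails if it takes over 72 s, if anything falls off the work surface, if the arm or the gripper's body presses on something with over 40 N, if the wrist force passes 120 N, or if a joint passes its speed limit or range.

## Robot

A 6-joint arm with a two-finger parallel gripper is mounted at the origin on the work surface. World frame = base frame: x ahead of the robot, y to its left, z up, the work surface at z = 0. Lengths are in mm, angles in rad, forces in N, time in s.
With the tool pointing down it reaches from about 425 to 1125 mm from the base axis. Payload 14.9 kg.
Tool frame: the origin (TCP) lies midway between the tips of the shut fingers; the grasp point (between the pads) lies 19 mm behind it (robot.hold_point_z is the distance from the TCP to the grasp point, in mm); z points along the fingers, y is the direction in which the jaws open and shut (so a half turn about z gives the same grasp; the last joint's range is limited). The gripper opens to 91 mm and grips with 3 to 60 N. Pads are 32 mm wide; open, the fingers measure 118 mm over their backs; the gripper's body (76 mm by 178 mm) begins 60 mm behind the grasp point.
Start: joints at [1.163, 0.379, 1.734, -0, 1.028, -0.033], TCP at [256.268, 651.417, 193.732] pointing down, gripper open.
Joint ranges: [-2.77, 2.77], [-0.74, 2.19], [0, 2.66], [-1.06, 4.2], [0.31, 2.87], [-3.08, 3.08]. Speed limits (rad/s): [1.89, 1.89, 2.39, 3.14, 3.14, 3.14].

## Interface

Orientations are given as [roll, pitch, yaw] about the fixed x, y, z axes, in that order (R = Rz(yaw) Ry(pitch) Rx(roll)).
In Python, from station import robot gives the robot as it stands.
- The arm moves only by the tool carry_out, never from a script. Its argument "moves" is a list of rows, each a list of 3 entries, a list of its own where there are three numbers: the shift along the tool's x, y, z in m, then the turn about the tool's z in degrees, then the closure in counts, from 0 (fully open) to 255 (shut). In form: [[[dx, dy, dz], twist, hand], ...]. A call has 1 to 10 rows; each row is the pose to reach, as a shift and turn from the pose measured when the call began, along the tool's axes at that moment; what a row does not reach only later rows make up. A row lasts 1/12 s, in which the tool goes at most 41.7 mm and 7.16 degrees, less where a joint would pass 70% of its speed; a pose out of reach is approached as far as the arm can. A call with a gripper value outside its range is refused whole. The fingers move at their own pace and stop on an object; "grip_force" is the grip in N (left out, the last holds). Time passes only in rows, so rows that repeat a pose let the fingers close. It gives the time, the measured TCP pose, the force and the opening at its end, in the units of the state.
- robot.observe(): the state, without advancing time (a new reading comes with each control period).
- robot.snapshot(name): name is "scene" or "top" or "wrist"; returns a dict with "color" (420x560x3 uint8, red, green, blue), "range_z" (420x560 float32, mm along the optical axis (not along the pixel's ray), 0 where there is no reading), "fov_y" (degrees; the focal length in pixels is half the picture's height over the tangent of half this angle, whatever the lens; pixels are square), "cx", "cy" (the principal point, pixels), "world_from_camera" (4x4, takes a point from camera to world coordinates). Camera axes: x right, y down, z forward; pixel columns grow to the right and rows downward; lengths in mm; the calibration is good to about 2 mm. A picture is of the moment at which its call begins.
- robot.finish_job(): hands the job in, once; it reports no verdict.
The state is a dict: "time_s": time; "joint_positions": joint angles; "joint_vel": joint speeds; "joint_efforts": joint torques, N m; "ee_pos": TCP position; "eef_rot": TCP orientation; "ft_force": force on the tool from outside, world axes, zero at the start; "ft_torque": the same for the moment, N m; "width": opening from 0.0 (shut) to 1.0 (fully open).
Only numpy, scipy, OpenCV 4.12 (cv2) and the standard library are available. Lean on these libraries where they do the work, as an engineer would, in place of code of your own. Each camera call takes 0.05 s, during which the arm holds its last target.

## Working session

There is one attempt and no reset: what is moved stays moved. The work goes in short steps, Python scripts to look and compute and a tool call to move; the robot and the scene stay as the last step left them, time stands still between calls to the robot, and variables do not carry over. Pictures are saved under pics/ and viewed, and the job is handed in when it is done.

Besides the shell and the picture viewer there is one more tool, called after "Call:" by a JSON object that holds its "method" and its "body", one argument or row to a line. carry_out: Moves the arm, as the interface text tells. Its arguments: {"type":"object","properties":{"moves":{"type":"array"},"grip_force":{"type":"number"}},"required":["moves"]}

```bash
ls; mkdir -p pics
python3 - <<'E'
from station import robot
import cv2
o=robot.observe(); print(o)
for n in ("scene","top","wrist"):
    s=robot.snapshot(n); cv2.imwrite(f"pics/a_{n}.png",s["color"][:,:,::-1]); print(n,s["fov_y"],s["cx"],s["cy"],s["world_from_camera"])
E
```

```text
pics
{'time_s': 0.0, 'joint_positions': array([ 1.16269469e+00,  3.79401511e-01,  1.73479356e+00, -5.39645270e-05,
        1.02852831e+00, -3.32937547e-02]), 'joint_vel': array([ 0.00091717, -0.0010383 ,  0.00093959,  0.00122691, -0.00122789,
       -0.00101562]), 'joint_efforts': array([-3.11098855e-03, -7.63714170e+01, -4.34386897e+01,  6.49299938e-02,
        4.23759269e-02, -9.59906356e-05]), 'ee_pos': array([256.10616471, 650.99878728, 193.08688129]), 'eef_rot': array([-3.14046102e+00,  8.52661586e-06,  2.76681265e+00]), 'ft_force': array([-0.17059462, -0.5077291 , -0.78752468]), 'ft_torque': array([-0.03459178,  0.02639146, -0.01451699]), 'width': 0.9983055303344337}
scene 56.11736582507477 280.40109269275507 211.89324323132288 [[ 4.74370230e-01  7.54794708e-01 -4.53053897e-01  9.89612725e+02]
 [ 8.80324766e-01 -4.06088505e-01  2.45194683e-01 -2.35583197e+02]
 [ 1.09166941e-03 -5.15147624e-01 -8.57100772e-01  1.02057676e+03]
 [ 0.00000000e+00  0.00000000e+00  0.00000000e+00  1.00000000e+00]]
top 49.72303644252329 275.459825715092 206.00737792599674 [[-2.11513491e-03 -9.98444812e-01  5.57089150e-02  4.38115676e+02]
 [-9.99969658e-01  1.69412272e-03 -7.60349924e-03  9.35087486e+00]
 [ 7.49729663e-03 -5.57233071e-02 -9.98418101e-01  1.27291744e+03]
 [ 0.00000000e+00  0.00000000e+00  0.00000000e+00  1.00000000e+00]]
wrist 71.36286972080697 279.13035944070657 209.51589883332238 [[ 3.66654192e-01  9.01781252e-01  2.28812755e-01  1.91837545e+02]
 [ 9.30354911e-01 -3.54834241e-01 -9.23709962e-02  6.76256793e+02]
 [-2.10783237e-03  2.46745283e-01 -9.69078079e-01  3.82788034e+02]
 [ 0.00000000e+00  0.00000000e+00  0.00000000e+00  1.00000000e+00]]
```

View pics/a_scene.png

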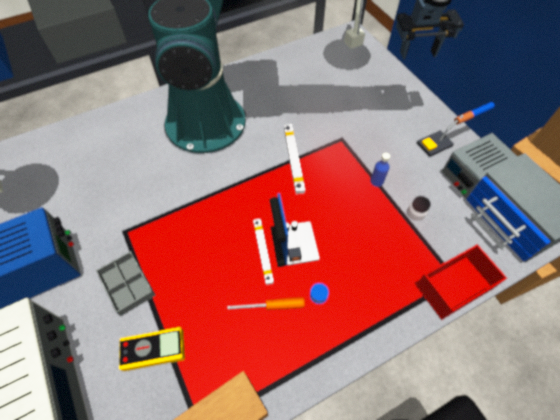

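View pics/a_top.png

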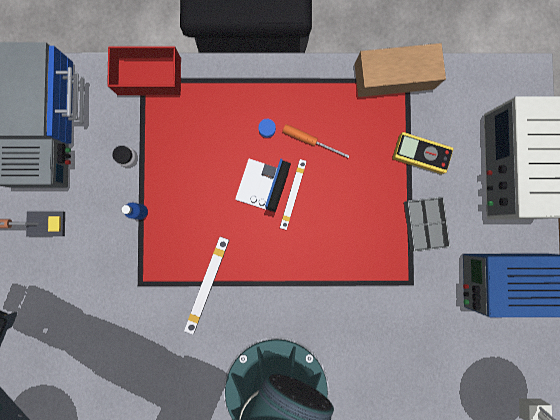

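View pics/a_wrist.png

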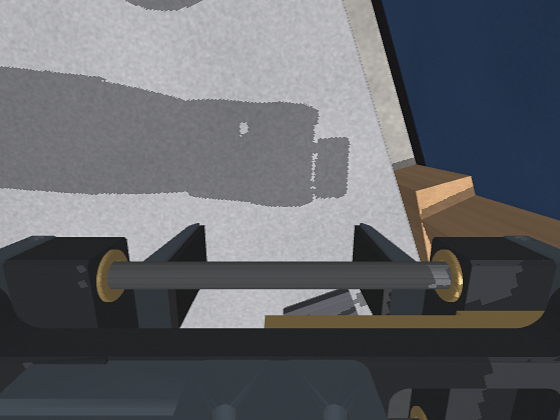

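The near bar at top (293,195) looks like the ~200 mm stop. The other at (206,285) is longer. The chassis is at (263,185), with its base plate to the left (+y), so it tips towards −y. Next I'll measure these exactly.

```bash
cat > h.py <<'E'
import numpy as np, cv2
from station import robot
def snap(n):
    s=robot.snapshot(n); f=210/np.tan(np.radians(s["fov_y"]/2))
    v,u=np.mgrid[0:420,0:560]; z=s["range_z"]
    P=np.stack([(u-s["cx"])*z/f,(v-s["cy"])*z/f,z,np.ones_like(z)],-1)@np.array(s["world_from_camera"]).T
    P=P[...,:3].copy(); P[z<=0]=np.nan
    return s["color"],P,s
def save(n,img,crop=None,k=1):
    if crop: r0,r1,c0,c1=crop; img=img[r0:r1,c0:c1]
    cv2.imwrite("pics/"+n,cv2.resize(img[:,:,::-1],None,fx=k,fy=k,interpolation=cv2.INTER_CUBIC))
E
python3 - <<'E'
from h import *
c,P,s=snap("top"); save("top2.png",c,(110,260,210,360),5)
np.set_printoptions(precision=1,suppress=True)
for name,(r0,r1,c0,c1) in dict(near=(155,235,278,312),far=(230,340,178,235)).items():
    m=np.zeros(c.shape[:2],bool); m[r0:r1,c0:c1]=True
    hsv=cv2.cvtColor(c,cv2.COLOR_RGB2HSV)
    m&=(P[...,2]>8)&(P[...,2]<20)
    if name=="near": # exclude chassis: connected comp
        n,l,st,ce=cv2.connectedComponentsWithStats(m.astype(np.uint8)); 
        i=1+np.argmax(st[1:,4]); m=l==i
    q=P[m][:,:2].astype(np.float32); r=cv2.minAreaRect(q); print(name,len(q),P[m][:,2].mean(),r, cv2.boxPoints(r).tolist())
print("bench z",np.nanmedian(P[140:160,210:240,2]))
for v,u in [(185,285),(170,280),(205,270),(165,250),(200,243),(163,245),(128,267)]: print(v,u,P[v,u],c[v,u])
# chassis height points > 120
m=(P[...,2]>100)&(P[...,2]<230); m[:120]=0;m[240:]=0;m[:,:220]=0;m[:,320:]=0
q=P[m]; print(len(q), q[:,2].max(), cv2.minAreaRect(q[:,:2].astype(np.float32)))
E
```

```text
near 499 13.715895031549783 ((540.5205078125, -48.56748580932617), (20.007339477539062, 199.2670440673828), 73.50445556640625) [[442.14727783203125, -29.869400024414062], [633.2128295898438, -86.4494400024414], [638.8937377929688, -67.26557159423828], [447.82818603515625, -10.685531616210938]]
far 556 17.49852264391461 ((297.67041015625, 196.31524658203125), (140.49169921875, 279.4508056640625), 88.24093627929688) [[155.8545379638672, 130.3916015625], [435.17364501953125, 121.81340789794922], [439.48626708984375, 262.2388916015625], [160.16717529296875, 270.81707763671875]]
bench z 0.7708432864785664
185 285 [nan nan nan] [223  85  79]
170 280 [587.4 -10.3 173.7] [43 38 34]
205 270 [502.   14.2 173. ] [37 39 41]
165 250 [623.6  70.8  12.1] [235 237 241]
200 243 [525.3  90.1  13.1] [240 245 249]
163 245 [630.9  85.4   1.2] [197  61  57]
128 267 [725.6  23.   23.8] [ 74 121 211]
582 194.20638136650973 ((551.548828125, -4.612342834472656), (28.03185272216797, 119.97164916992188), 71.5814437866211)
```

View pics/top2.png

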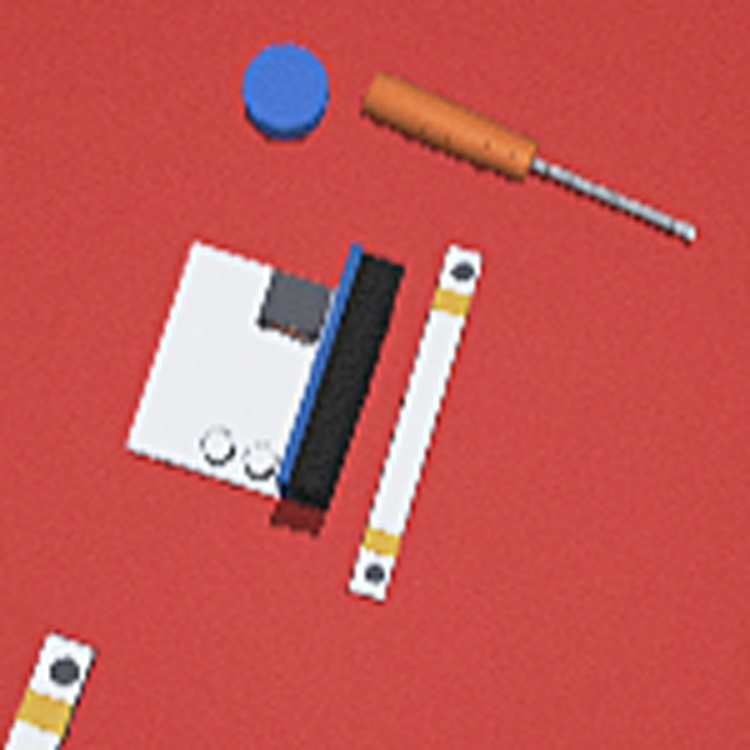

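```bash
cat >> h.py <<'E'
from scipy.spatial.transform import Rotation as R
S=np.array([540.5,-48.6]); YAW=1.2829
rear=np.array([np.cos(YAW),np.sin(YAW)]); lat=np.array([rear[1],-rear[0]])
def st():
    o=robot.observe(); r=R.from_euler('xyz',o["eef_rot"]); p=o["ee_pos"]
    d=p[:2]-S
    print("t%.2f"%o["time_s"],"p",p.round(1),"yaw %.4f"%o["eef_rot"][2],"| rear %.1f lat %.1f z %.1f"%(d@rear,d@lat,p[2]),"F rear %.1f lat %.1f z %.1f"%(o["ft_force"][:2]@rear,o["ft_force"][:2]@lat,o["ft_force"][2]),"w %.2f"%o["width"])
    return o,r,p
def go(rr,ll,z,yaw=YAW):
    o,r,p=st()
    t=np.r_[S+rr*rear+ll*lat,z]
    print("target",t.round(1),"shift m",(r.inv().apply(t-p)/1000).round(4),"twist deg %.1f"%-np.degrees((yaw-o["eef_rot"][2]+np.pi)%(2*np.pi)-np.pi) )
E
sed -i 's/"twist deg %.1f"%-np.degrees(\(.*\)-np.pi) )/"twist deg %.1f"%(-np.degrees(\1-np.pi)))/' h.py
python3 -c "
from h import *
go(186,-2,193)"
```

```text
t0.20 p [256.2 651.2 193.4] yaw 2.7669 | rear 590.3 lat -471.3 z 193.4 F rear 0.4 lat -0.7 z -0.4 w 1.00
target [591.4 130.3 193. ] shift m [-0.5026 -0.3621  0.0006] twist deg 85.0
```

Call:
{"method": "carry_out", "body": {
  "moves": [
    [[-0.03,-0.02,0],7,0],
    [[-0.06,-0.043,0],14,0],
    [[-0.09,-0.065,0],21,0],
    [[-0.12,-0.087,0],28,0],
    [[-0.15,-0.108,0],35,0],
    [[-0.18,-0.13,0],42,0],
    [[-0.21,-0.151,0],49,0],
    [[-0.24,-0.173,0],56,0],
    [[-0.27,-0.194,0],63,0],
    [[-0.3,-0.216,0],70,0]
  ]
}}

```text
time_s: 1.03
ee_pos: [456.9, 338.8, 193.6]
eef_rot: [-3.141, 0.001, 1.539]
ft_force: [0.6, -0.4, -0.1]
width: 1.001
```

```bash
python3 -c "
from h import *
go(186,-2,193)"
```

```text
t1.03 p [456.9 338.8 193.6] yaw 1.5391 | rear 347.7 lat -190.1 z 193.6 F rear -0.2 lat 0.7 z -0.1 w 1.00
target [591.4 130.3 193. ] shift m [-0.2041  0.141   0.0007] twist deg 14.7
```

Call:
{"method": "carry_out", "body": {
  "moves": [
    [[-0.034,0.0235,0],4,0],
    [[-0.068,0.047,0],8,0],
    [[-0.102,0.07,0],12,0],
    [[-0.136,0.094,0],14.7,0],
    [[-0.17,0.118,0],14.7,0],
    [[-0.204,0.141,0],14.7,0],
    [[-0.204,0.141,0.03],14.7,0],
    [[-0.204,0.141,0.065],14.7,0],
    [[-0.204,0.141,0.1],14.7,0],
    [[-0.204,0.141,0.12],14.7,0]
  ]
}}

```text
time_s: 1.87
ee_pos: [589.7, 129.6, 70.2]
eef_rot: [-3.139, 0.002, 1.282]
ft_force: [-0.4, 0.1, -0.1]
width: 1.001
```

```bash
python3 -c "
from h import *
c,P,s=snap('scene'); save('b_scene.png',c,(150,350,200,380),4)
c,P,s=snap('wrist'); save('b_wrist.png',c)
go(180,-2,7)"
```

```text
t1.97 p [588.9 129.8  70.2] yaw 1.2824 | rear 184.8 lat -4.2 z 70.2 F rear 0.1 lat -0.1 z 0.3 w 1.00
target [589.7 124.6   7. ] shift m [-0.0046  0.0026  0.0632] twist deg -0.0
```

View pics/b_scene.png

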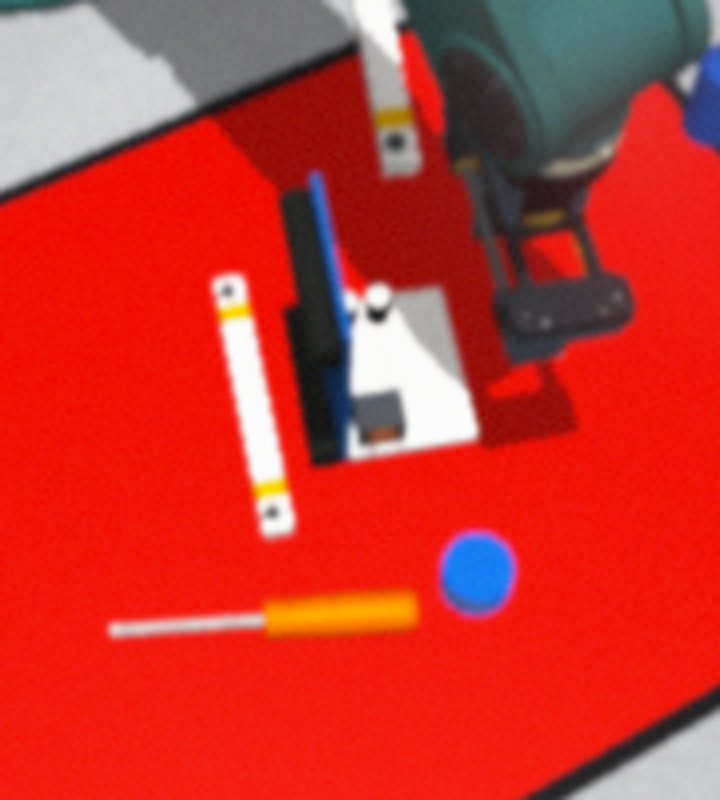

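View pics/b_wrist.png

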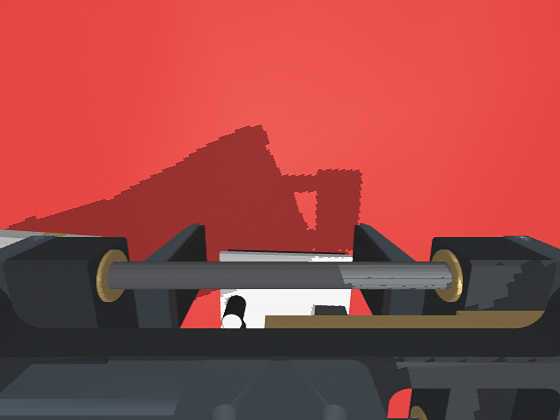

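Call:
{"method": "carry_out", "body": {
  "moves": [
    [[0,0.0026,0.03],0,60],
    [[-0.002,0.0026,0.06],0,60],
    [[-0.005,0.0026,0.063],0,60],
    [[-0.008,0.0026,0.063],0,60],
    [[-0.01,0.0026,0.063],0,60],
    [[-0.012,0.0026,0.063],0,60],
    [[-0.014,0.0026,0.063],0,60],
    [[-0.016,0.0026,0.063],0,60]
  ]
}}

```text
time_s: 2.63
ee_pos: [587.3, 113.6, 8.7]
eef_rot: [-3.138, 0.002, 1.282]
ft_force: [0.6, -0.6, 0.1]
width: 0.76
```

```bash
python3 -c "
from h import *
go(144,-2,7)"
```

```text
t2.63 p [587.3 113.6   8.7] yaw 1.2824 | rear 168.8 lat -1.2 z 8.7 F rear -0.5 lat 0.7 z 0.1 w 0.76
target [579.5  90.    7. ] shift m [-0.0248 -0.0008  0.0018] twist deg -0.0
```

Now push at about 24 mm/s, watching the force.

Call:
{"method": "carry_out", "body": {
  "moves": [
    [[-0.002,-0.0008,0.001],0,60],
    [[-0.004,-0.0008,0.001],0,60],
    [[-0.006,-0.0008,0.001],0,60],
    [[-0.008,-0.0008,0.001],0,60],
    [[-0.01,-0.0008,0.001],0,60],
    [[-0.012,-0.0008,0.001],0,60],
    [[-0.014,-0.0008,0.001],0,60],
    [[-0.016,-0.0008,0.001],0,60],
    [[-0.018,-0.0008,0.001],0,60],
    [[-0.019,-0.0008,0.001],0,60]
  ]
}}

```text
time_s: 3.47
ee_pos: [581.0, 95.3, 7.7]
eef_rot: [-3.138, 0.002, 1.282]
ft_force: [-0.7, -0.1, 0.1]
width: 0.764
```

```bash
python3 -c "
from h import *
c,P,s=snap('top'); save('c_top.png',c,(110,260,210,360),5)
go(144,-2,7)
m=(P[...,2]>150)&(P[...,2]<230); m[:120]=0;m[240:]=0;m[:,:255]=0;m[:,:320]&=True;m[:,320:]=0
blk=m&(c.max(-1)<70)
q=P[blk]; r=cv2.minAreaRect(q[:,:2].astype(np.float32)); print(len(q),r,(np.array(r[0])-S)@rear,(np.array(r[0])-S)@lat)
"
```

```text
t3.52 p [581.   95.3   7.7] yaw 1.2822 | rear 149.4 lat -2.0 z 7.7 F rear -0.9 lat -1.1 z 0.0 w 0.77
target [579.5  90.    7. ] shift m [-0.0054  0.      0.0007] twist deg -0.0
452 ((576.4544067382812, -4.180656433105469), (165.10289001464844, 68.70223236083984), 8.187352180480957) 52.799932052448455 21.86240201973252
```

View pics/c_top.png

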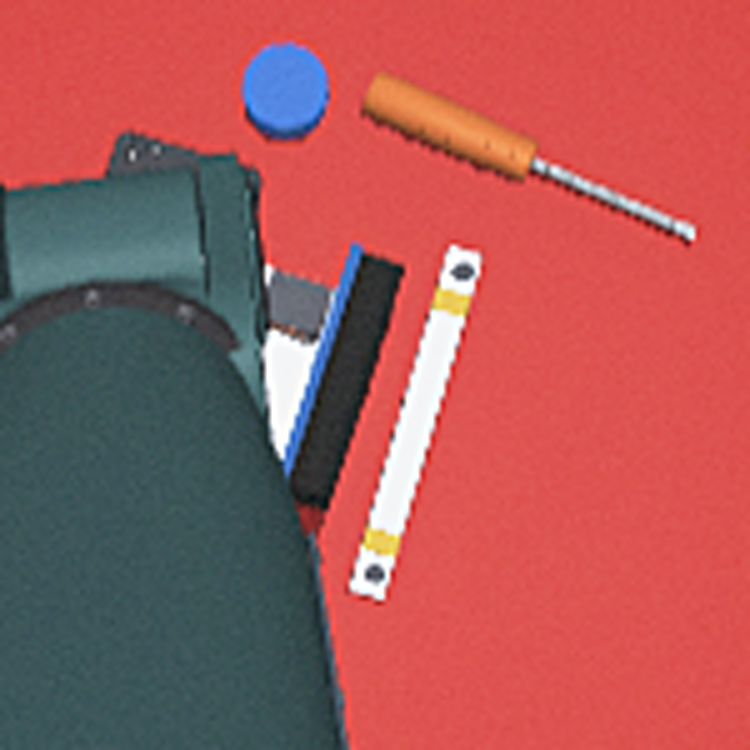

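```bash
python3 -c "
from h import *
c,P,s=snap('scene'); save('d_scene.png',c,(170,300,250,380),5)
q=P; 
D=(P[...,:2]-S); rr=D@rear; ll=D@lat
for z0 in [(160,200)]:
    m=(P[...,2]>z0[0])&(P[...,2]<z0[1])&(rr>20)&(rr<75)&(abs(ll)<80)
    print(m.sum(), np.percentile(rr[m],[1,50,99]),np.percentile(ll[m],[1,50,99]))
m=(P[...,2]>9)&(P[...,2]<20)&(rr>60)&(rr<165)&(abs(ll)<80)
print(m.sum(), np.percentile(rr[m],[1,50,99]),np.percentile(ll[m],[1,50,99]))
m=(P[...,2]>5)&(P[...,2]<60)&(rr>120)&(rr<190)&(abs(ll)<80); 
for z in range(5,60,8):
    k=m&(abs(P[...,2]-z)<4); print(z,k.sum(),np.percentile(rr[k],[2,50,98]).round(1),np.percentile(ll[k],[2,50,98]).round(1))
"
```

```text
547 [30.44908745 45.26052727 59.30134711] [-59.80472532   6.51642328  59.04024012]
623 [ 63.43059494 110.93601414 146.01363099] [-56.8255871    2.03773314  60.95323088]
5 12 [124.9 160.8 180. ] [-46.9  56.8  77.1]
13 122 [120.4 128.6 146.4] [-52.4  20.   61.3]
21 81 [120.3 126.4 146.5] [-56.    4.2  60.5]
29 2 [132.  137.1 142.1] [-42.  -39.9 -37.8]
37 2 [131.3 136.3 141.2] [-41.1 -38.8 -36.4]
45 2 [138.8 140.2 141.5] [-38.2 -38.  -37.9]
53 1 [137.6 137.6 137.6] [-36.2 -36.2 -36.2]
```

View pics/d_scene.png

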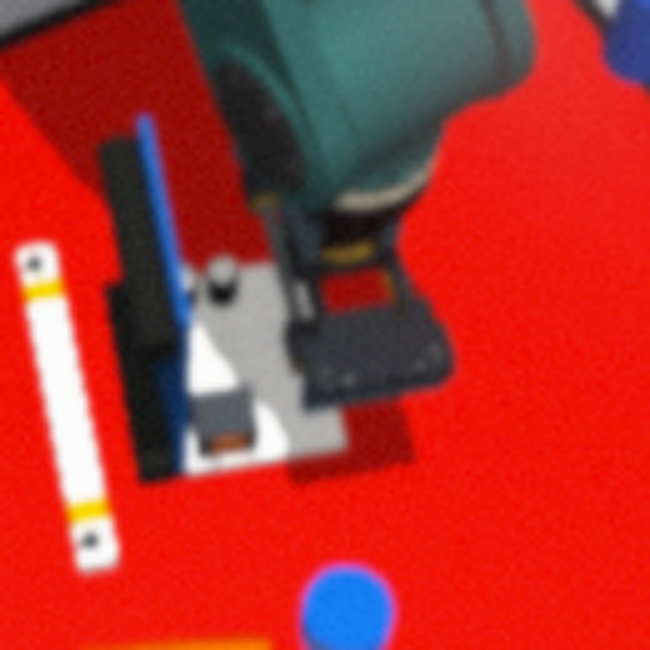

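```bash
python3 -c "
from h import *
c,P,s=snap('wrist'); save('d_wrist.png',c)
st()
D=(P[...,:2]-S); rr=D@rear; ll=D@lat
for v in range(215,300,8):
  for u in range(165,220,6):
    if np.isfinite(rr[v,u]) : print((v,u),rr[v,u].round(),ll[v,u].round(),P[v,u,2].round(),end=' ')
  print()
"
```

```text
t3.62 p [581.1  95.5   7.8] yaw 1.2822 | rear 149.7 lat -2.0 z 7.8 F rear 0.2 lat -0.4 z 0.1 w 0.76
(215, 165) 164.0 -82.0 -1.0 (215, 171) 164.0 -78.0 -0.0 (215, 177) 164.0 -74.0 -0.0 (215, 183) 164.0 -70.0 -1.0 (215, 189) 164.0 -65.0 -0.0 (215, 195) 164.0 -61.0 1.0 (215, 201) 164.0 -57.0 -1.0 (215, 207) 164.0 -52.0 0.0 (215, 213) 164.0 -48.0 -0.0 (215, 219) 164.0 -44.0 -0.0 
(223, 165) 158.0 -82.0 1.0 (223, 171) 158.0 -78.0 0.0 (223, 177) 158.0 -74.0 -1.0 (223, 183) 158.0 -70.0 1.0 (223, 189) 158.0 -65.0 0.0 (223, 195) 158.0 -61.0 -1.0 (223, 201) 158.0 -57.0 0.0 (223, 207) 158.0 -53.0 1.0 (223, 213) 158.0 -49.0 -0.0 (223, 219) 158.0 -44.0 -0.0 
(231, 165) 152.0 -83.0 -0.0 (231, 171) 152.0 -79.0 1.0 (231, 177) 152.0 -75.0 -1.0 (231, 183) 152.0 -70.0 0.0 (231, 189) 152.0 -66.0 0.0 (231, 195) 152.0 -62.0 -1.0 (231, 201) 167.0 -45.0 43.0 (231, 207) 167.0 -42.0 42.0 (231, 213) 165.0 -40.0 37.0 (231, 219) 165.0 -36.0 37.0 
(239, 165) 147.0 -83.0 1.0 (239, 171) 146.0 -79.0 0.0 (239, 177) 146.0 -75.0 -1.0 (239, 183) 146.0 -71.0 -0.0 (239, 189) 146.0 -67.0 -1.0 (239, 195) 167.0 -45.0 56.0 (2
[... 1419 characters left out ...]
5.0 124.0 (279, 201) 180.0 -23.0 123.0 (279, 207) 179.0 -22.0 122.0 (279, 213) 180.0 -20.0 123.0 (279, 219) 180.0 -18.0 123.0 
(287, 165) 177.0 -34.0 123.0 (287, 171) 177.0 -32.0 122.0 (287, 177) 177.0 -30.0 122.0 (287, 183) 177.0 -29.0 123.0 (287, 189) 177.0 -27.0 123.0 (287, 195) 177.0 -25.0 123.0 (287, 201) 177.0 -24.0 122.0 (287, 207) 177.0 -22.0 122.0 (287, 213) 177.0 -20.0 122.0 (287, 219) 176.0 -19.0 121.0 
(295, 165) 167.0 -39.0 110.0 (295, 171) 164.0 -40.0 105.0 (295, 177) 161.0 -40.0 100.0 (295, 183) 157.0 -40.0 93.0 (295, 189) 153.0 -39.0 87.0 (295, 195) 151.0 -38.0 83.0 (295, 201) 150.0 -36.0 81.0 (295, 207) 144.0 -36.0 71.0 (295, 213) 137.0 -37.0 59.0 (295, 219) 110.0 -44.0 15.0
```

View pics/d_wrist.png

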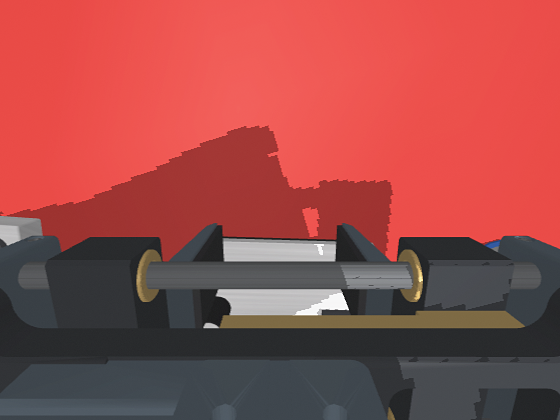

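```bash
python3 -c "
from h import *
c,P,s=snap('wrist')
D=(P[...,:2]-S); rr=D@rear; ll=D@lat
for b in [(190,300)]:
  m=np.zeros(rr.shape,bool); m[210:262,150:420]=1
  m&=(P[...,2]>18)&(P[...,2]<110)
  for z in range(18,110,8):
    k=m&(abs(P[...,2]-z)<4)
    if k.sum(): print(z,k.sum(),'rr',rr[k].min().round(),rr[k].max().round(),'L',ll[k&(ll<0)].round().min() if (k&(ll<0)).any() else '',ll[k&(ll<0)].round().max() if (k&(ll<0)).any() else '','R',ll[k&(ll>0)].round().min() if (k&(ll>0)).any() else '',ll[k&(ll>0)].round().max() if (k&(ll>0)).any() else '')
"
```

```text
26 122 rr 143.0 167.0 L -42.0 -36.0 R 33.0 40.0
34 307 rr 144.0 167.0 L -45.0 -36.0 R 33.0 42.0
42 337 rr 147.0 167.0 L -45.0 -36.0 R 33.0 42.0
50 355 rr 151.0 167.0 L -46.0 -36.0 R 33.0 44.0
58 384 rr 155.0 168.0 L -47.0 -36.0 R 33.0 44.0
66 409 rr 158.0 168.0 L -48.0 -36.0 R 33.0 45.0
74 434 rr 162.0 168.0 L -48.0 -36.0 R 33.0 45.0
82 197 rr 165.0 168.0 L -49.0 -36.0 R 34.0 46.0
106 69 rr 180.0 188.0 L -40.0 -39.0 R 37.0 42.0
```

```bash
python3 -c "
from h import *
c,P,s=snap('wrist')
D=(P[...,:2]-S); rr=D@rear; ll=D@lat
m=np.zeros(rr.shape,bool); m[205:262,150:420]=1
m&=(P[...,2]>5)&(P[...,2]<60)&(rr>164.5)&(rr<170)
print(m.sum()); h=np.histogram(P[m][:,2],bins=np.arange(5,60,2)); print(h[0])
go(172,-2,-8)
"
```

```text
764
[ 0  0  0  0  0  0  0  0  0  0  7 25 27 32 31 44 33 43 42 44 52 49 56 63
 54 59 62]
t3.72 p [581.2  95.6   7.8] yaw 1.2823 | rear 149.8 lat -1.9 z 7.8 F rear -0.3 lat -0.0 z -0.5 w 0.77
target [587.4 116.9  -8. ] shift m [ 0.0222 -0.      0.0157] twist deg -0.0
```

Call:
{"method": "carry_out", "body": {
  "moves": [
    [[0.012,0,0],0,60],
    [[0.023,0,0],0,60],
    [[0.023,0,0],0,60],
    [[0.023,0,0.006],0,60],
    [[0.023,0,0.012],0,60],
    [[0.023,0,0.017],0,60],
    [[0.023,0,0.017],0,60]
  ]
}}

```text
time_s: 4.3
ee_pos: [586.6, 117.3, -10.8]
eef_rot: [-3.136, 0.003, 1.282]
ft_force: [0.0, 0.4, -0.2]
width: 0.764
```

```bash
python3 -c "
from h import *
c,P,s=snap('wrist')
D=(P[...,:2]-S); rr=D@rear; ll=D@lat
m=np.zeros(rr.shape,bool); m[205:262,150:420]=1
m&=(P[...,2]>3)&(P[...,2]<60)&(abs(rr-rr[245,190:200].mean())<3)
print(m.sum()); h=np.histogram(P[m][:,2],bins=np.arange(1,60,2)); print(h[0])
go(150,-2,-10)
"
```

```text
1642
[  0   0   0  14  27  29  35  34  38  41  44  43  49  54  45  57  64  67
  67  56  81  66  82  94  88  91 106 107 109]
t4.35 p [586.9 117.3 -10.2] yaw 1.2821 | rear 172.3 lat -2.6 z -10.2 F rear -0.7 lat -0.3 z -0.5 w 0.76
target [581.2  95.8 -10. ] shift m [-0.0223  0.0006 -0.0002] twist deg -0.0
```

Call:
{"method": "carry_out", "body": {
  "moves": [
    [[-0.003,0,0],0,60],
    [[-0.006,0,0],0,60],
    [[-0.008,0,0],0,60],
    [[-0.01,0,0],0,60],
    [[-0.012,0,0],0,60],
    [[-0.014,0,0],0,60],
    [[-0.016,0,0],0,60],
    [[-0.018,0,0],0,60],
    [[-0.02,0,0],0,60],
    [[-0.022,0,0],0,60]
  ]
}}

```text
time_s: 5.18
ee_pos: [580.7, 96.0, -10.1]
eef_rot: [-3.137, 0.003, 1.282]
ft_force: [1.7, 3.2, -0.8]
width: 0.764
```

```bash
cat >> h.py <<'E'
def rollpos(tag):
    c,P,s=snap('top'); save(tag+'_top.png',c,(110,260,210,360),5)
    D=(P[...,:2]-S); rr=D@rear; ll=D@lat
    m=(P[...,2]>165)&(P[...,2]<182)&(rr>5)&(rr<75)&(abs(ll)<75)&(c.max(-1)<80)
    q=np.stack([rr[m],ll[m]],-1).astype(np.float32); r=cv2.minAreaRect(q); print("toproll",len(q),r)
    return c,P
E
python3 -c "
from h import *
st(); rollpos('e')"
```

```text
t5.18 p [580.7  96.  -10.1] yaw 1.2821 | rear 150.1 lat -2.5 z -10.1 F rear 3.5 lat 0.7 z -0.8 w 0.76
toproll 429 ((25.735862731933594, 0.9953880310058594), (22.56555938720703, 120.123779296875), 0.9004122018814087)
```

View pics/e_top.png

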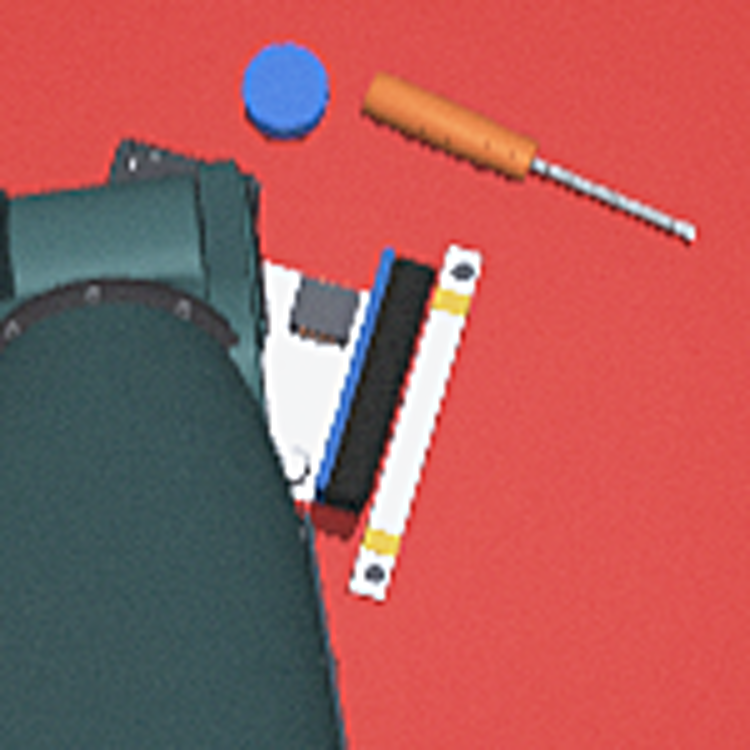

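Call:
{"method": "carry_out", "body": {
  "moves": [
    [[-0.001,0,0],0,60],
    [[-0.002,0,0],0,60],
    [[-0.003,0,0],0,60],
    [[-0.004,0,0],0,60],
    [[-0.005,0,0],0,60]
  ]
}}

```text
time_s: 5.65
ee_pos: [579.5, 91.4, -10.0]
eef_rot: [-3.137, 0.002, 1.282]
ft_force: [2.4, 16.7, -1.0]
width: 0.764
```

```bash
python3 -c "
from h import *
st(); rollpos('e2')"
```

```text
t5.65 p [579.5  91.4 -10. ] yaw 1.2816 | rear 145.3 lat -2.3 z -10.0 F rear 16.7 lat -2.5 z -1.0 w 0.76
toproll 408 ((21.558395385742188, 0.9289627075195312), (23.772274017333984, 120.33704376220703), 1.9933574199676514)
```

Call:
{"method": "carry_out", "body": {
  "moves": [
    [[-0.001,0,0],0,60],
    [[-0.0015,0,0],0,60],
    [[-0.0015,0,0],0,60]
  ]
}}

```text
time_s: 5.95
ee_pos: [579.6, 91.4, -9.7]
eef_rot: [-3.138, -0.0, 1.281]
ft_force: [1.4, 18.1, -0.7]
width: 0.768
```

```bash
cat >> h.py <<'E'
def fit(tag):
    c,P=rollpos(tag)
    D=(P[...,:2]-S); rr=D@rear; ll=D@lat
    m=(P[...,2]>160)&(P[...,2]<182)&(rr>0)&(rr<75)&(abs(ll)<62)&(c.max(-1)<80)
    b=np.arange(-55,56,10); lo=[];ls=[]
    for a in b:
        k=m&(abs(ll-a)<5)
        if k.sum()>8: lo.append(np.median(rr[k]));ls.append(a)
    p=np.polyfit(ls,lo,1); print("medline slope deg %.2f off %.1f"%(np.degrees(np.arctan(p[0])),p[1]),np.round(lo,1))
    # stop edge
    m=(P[...,2]>8)&(P[...,2]<20)&(abs(rr)<16)&(abs(ll)<102)
    lo=[];ls=[]
    for a in range(-90,91,15):
        k=m&(abs(ll-a)<6)
        if k.sum()>8: lo.append(np.median(rr[k]));ls.append(a)
    p=np.polyfit(ls,lo,1); print("stop slope %.2f off %.1f"%(np.degrees(np.arctan(p[0])),p[1]))
E
python3 -c "
from h import *
st(); fit('e3')"
```

```text
t5.95 p [579.6  91.4  -9.7] yaw 1.2806 | rear 145.3 lat -2.3 z -9.7 F rear 17.8 lat -3.8 z -0.7 w 0.77
toproll 406 ((21.198020935058594, 0.9359359741210938), (23.700603485107422, 120.48657989501953), 2.3704957962036133)
medline slope deg -0.17 off 21.3 [21.6 21.  21.4 21.3 21.7 21.  21.7 20.6 21.5 21.3 21.  21.1]
stop slope -0.33 off -0.8
```

View pics/e3_top.png

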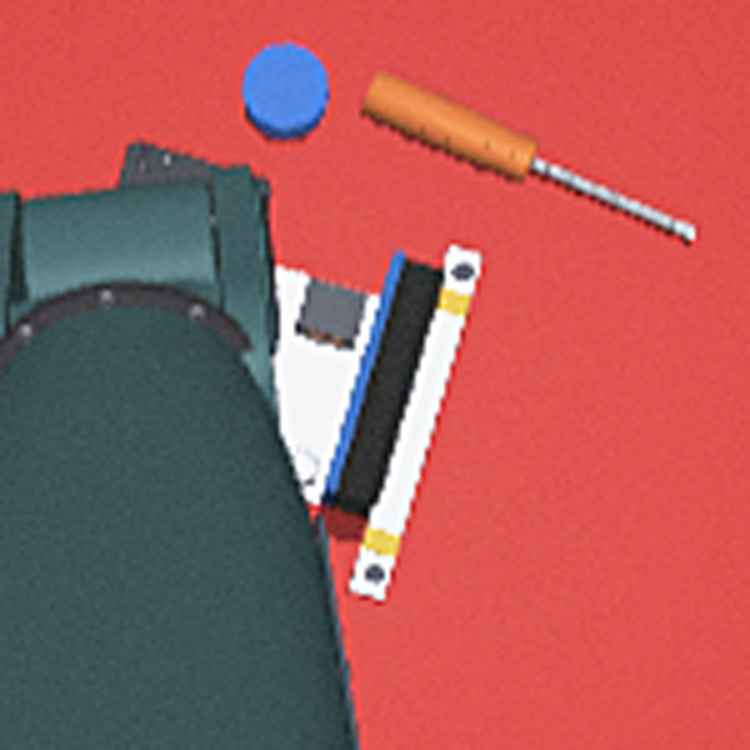

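Call:
{"method": "carry_out", "body": {
  "moves": [
    [[0.004,0,0],0,60],
    [[0.015,0,0],0,60],
    [[0.025,0,0],0,60],
    [[0.025,0,-0.03],0,120],
    [[0.025,0.003,-0.07],0,180],
    [[0.025,0.003,-0.11],0,255],
    [[0.02,0.003,-0.15],0,255],
    [[0.01,0.003,-0.16],0,255],
    [[0.01,0.003,-0.16],0,255]
  ]
}}

```text
time_s: 6.75
ee_pos: [587.7, 99.8, 153.8]
eef_rot: [3.14, -0.002, 1.281]
ft_force: [0.7, -0.9, -0.0]
width: 0.359
```

```bash
python3 -c "
from h import *
fit('f'); go(60,1,150)"
```

```text
toproll 413 ((21.556720733642578, 0.701934814453125), (23.805850982666016, 119.9281234741211), 1.977583408355713)
medline slope deg 0.01 off 21.7 [22.  21.7 21.4 21.8 21.2 21.7 22.1 21.4 21.9 21.6 21.7 21.8]
stop slope -0.11 off -1.0
t6.80 p [586.6 100.  151.5] yaw 1.2805 | rear 155.6 lat 2.0 z 151.5 F rear 0.5 lat -0.1 z -0.7 w 0.31
target [558.5   8.6 150. ] shift m [-0.0956 -0.0007  0.0014] twist deg -0.1
```

Call:
{"method": "carry_out", "body": {
  "moves": [
    [[-0.03,-0.001,0],0,255],
    [[-0.06,-0.001,0],0,255],
    [[-0.08,-0.001,0],0,255],
    [[-0.09,-0.001,0],0,255],
    [[-0.095,-0.001,0],0,255],
    [[-0.095,-0.001,0],0,255]
  ]
}}

```text
time_s: 7.3
ee_pos: [558.0, 9.1, 150.4]
eef_rot: [-3.139, -0.001, 1.28]
ft_force: [-0.6, 1.0, 0.5]
width: 0.004
```

```bash
python3 -c "
from h import *
st();c,P,s=snap('scene'); save('g_scene.png',c,(150,300,220,380),5)
"
```

```text
t7.30 p [558.    9.1 150.4] yaw 1.2796 | rear 60.3 lat 0.4 z 150.4 F rear 0.8 lat -0.9 z 0.5 w 0.00
```

View pics/g_scene.png

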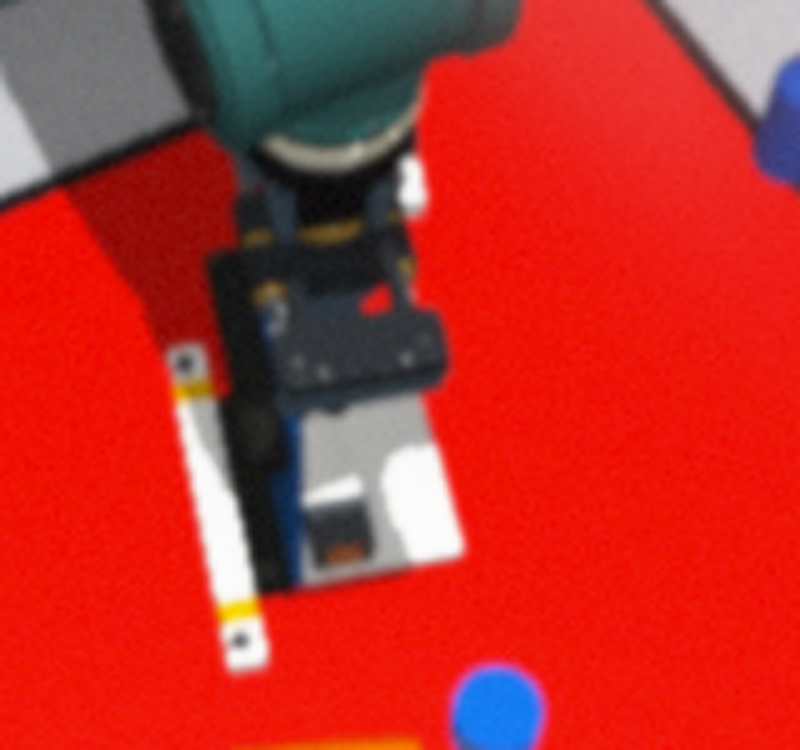

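```bash
cat >> h.py <<'E'
AX=21.5; HW=16.5
def Cc(t): return np.array([-16*np.cos(t)+4*np.sin(t),12+16*np.sin(t)+4*np.cos(t)])
def push(t,p):
    F=Cc(t)+p*np.array([np.sin(t),np.cos(t)]); return AX-F[0]+HW,F[1]
def hold(t,d):
    B=Cc(t)+d*np.array([-np.cos(t),np.sin(t)]); return AX-B[0]-HW,B[1]
E
python3 -c "
from h import *
for t in np.arange(0,.71,.05): p=134-24*t/.65; a=push(t,p); print('%.2f'%t,np.round(a,1), 'rel', np.round([a[0]-60.3,150.4-a[1]],1))
"
```

```text
0.00 [ 54. 150.] rel [-6.3  0.4]
0.05 [ 47.2 148.8] rel [-13.1   1.6]
0.10 [ 40.5 147.2] rel [-19.8   3.2]
0.15 [ 34.  145.4] rel [-26.3   5. ]
0.20 [ 27.7 143.2] rel [-32.6   7.2]
0.25 [ 21.6 140.7] rel [-38.7   9.7]
0.30 [ 15.8 138. ] rel [-44.5  12.4]
0.35 [ 10.1 135. ] rel [-50.2  15.4]
0.40 [  4.7 131.7] rel [-55.6  18.7]
0.45 [ -0.4 128.3] rel [-60.7  22.1]
0.50 [ -5.3 124.6] rel [-65.6  25.8]
0.55 [ -9.9 120.7] rel [-70.2  29.7]
0.60 [-14.2 116.6] rel [-74.5  33.8]
0.65 [-18.3 112.4] rel [-78.6  38. ]
0.70 [-22.  108.1] rel [-82.3  42.3]
```

Call:
{"method": "carry_out", "body": {
  "moves": [
    [[-0.004,0,0],0,255],
    [[-0.007,0,0.001],0,255],
    [[-0.0095,0,0.001],0,255],
    [[-0.0115,0,0.0015],0,255],
    [[-0.0135,0,0.002],0,255],
    [[-0.0165,0,0.0025],0,255],
    [[-0.02,0,0.003],0,255],
    [[-0.023,0,0.004],0,255],
    [[-0.0265,0,0.005],0,255]
  ]
}}

```text
time_s: 8.1
ee_pos: [550.7, -16.1, 145.6]
eef_rot: [-3.14, -0.001, 1.28]
ft_force: [0.2, 2.0, 1.6]
width: 0.001
```

```bash
python3 -c "
from h import *
st();c,P,s=snap('scene'); save('h_scene.png',c,(150,300,220,380),5)
"
```

```text
t8.10 p [550.7 -16.1 145.6] yaw 1.2799 | rear 34.0 lat 0.5 z 145.6 F rear 1.9 lat -0.4 z 1.6 w 0.00
```

View pics/h_scene.png

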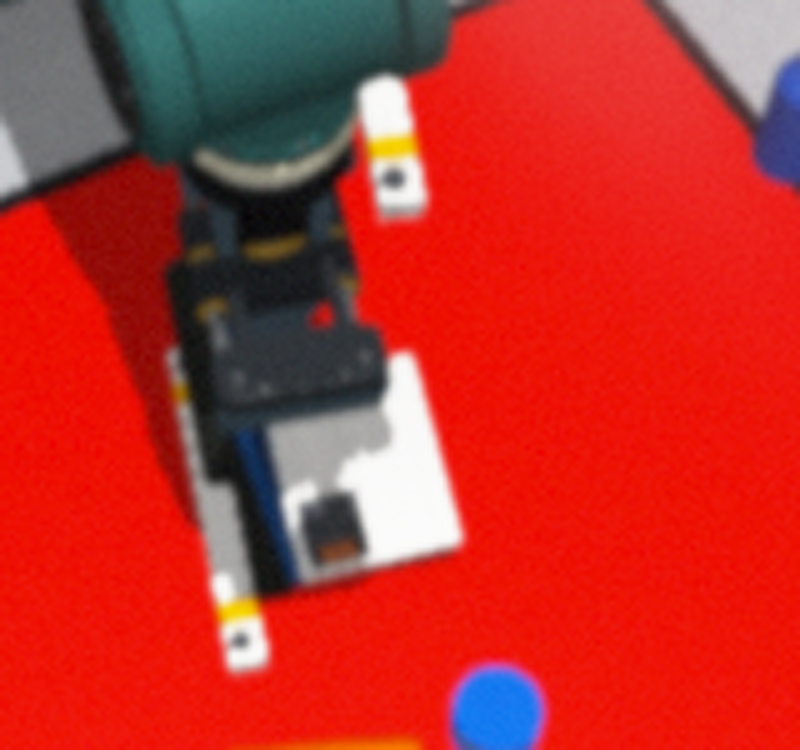

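Call:
{"method": "carry_out", "body": {
  "moves": [
    [[-0.003,0,0.0012],0,255],
    [[-0.0063,0,0.0024],0,255],
    [[-0.0094,0,0.0036],0,255],
    [[-0.0124,0,0.005],0,255],
    [[-0.0153,0,0.0062],0,255],
    [[-0.0182,0,0.0076],0,255],
    [[-0.021,0,0.009],0,255],
    [[-0.024,0,0.0106],0,255],
    [[-0.0267,0,0.0122],0,255],
    [[-0.0293,0,0.014],0,255]
  ]
}}

```text
time_s: 8.98
ee_pos: [541.8, -44.8, 131.2]
eef_rot: [-3.139, -0.001, 1.28]
ft_force: [0.8, -0.1, 1.1]
width: 0.003
```

Call:
{"method": "carry_out", "body": {
  "moves": [
    [[-0.0025,0,0.0017],0,255],
    [[-0.005,0,0.0035],0,255],
    [[-0.0075,0,0.0053],0,255],
    [[-0.01,0,0.0072],0,255],
    [[-0.0123,0,0.0091],0,255],
    [[-0.0146,0,0.011],0,255],
    [[-0.0168,0,0.013],0,255],
    [[-0.0188,0,0.015],0,255]
  ]
}}

```text
time_s: 9.65
ee_pos: [536.4, -63.1, 116.0]
eef_rot: [-3.139, -0.0, 1.28]
ft_force: [0.9, 0.3, 0.3]
width: 0.006
```

```bash
python3 -c "
from h import *
st();c,P,s=snap('scene'); save('i_scene.png',c,(150,300,220,380),5)
"
```

```text
t9.65 p [536.4 -63.1 116. ] yaw 1.2799 | rear -15.0 lat 0.1 z 116.0 F rear 0.6 lat 0.8 z 0.3 w 0.01
```

View pics/i_scene.png

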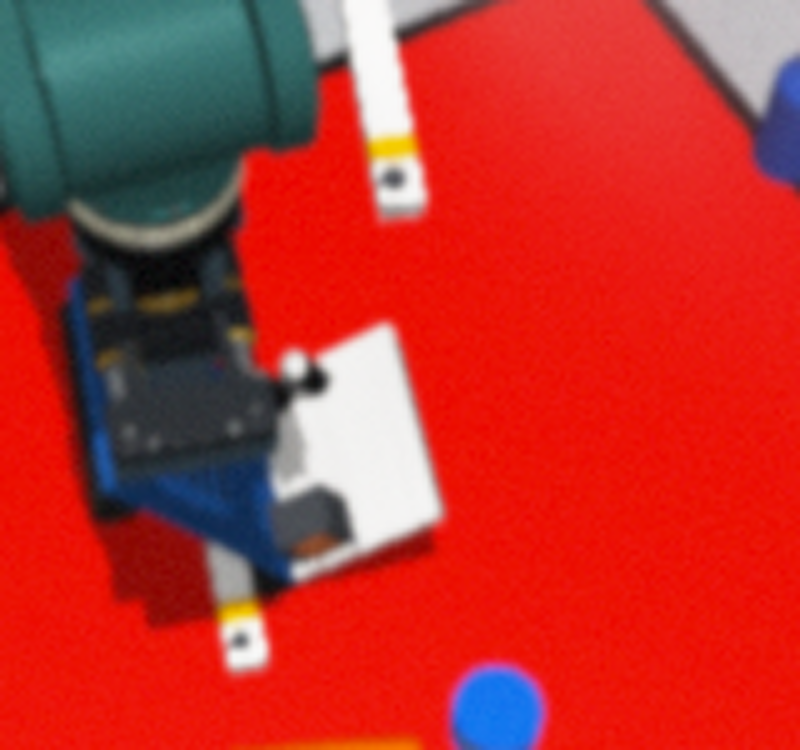

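```bash
cat >> h.py <<'E'
def theta(tag,crop=(150,300,220,380)):
    c,P,s=snap('scene'); save(tag+'_scene.png',c,crop,5)
    D=(P[...,:2]-S); rr=D@rear; ll=D@lat; z=P[...,2]
    m=(z>20)&(z<125)&(rr>5)&(rr<140)&(abs(ll)<62)&(c.min(-1)>150)
    from numpy.linalg import svd
    n,l,sts,ce=cv2.connectedComponentsWithStats(m.astype(np.uint8))
    m=l==1+np.argmax(sts[1:,4])
    q=np.stack([rr[m],ll[m],z[m]],-1); 
    for _ in range(4):
        ctr=q.mean(0); nn=svd(q-ctr,full_matrices=False)[2][2]; r=(q-ctr)@nn; q=q[abs(r)<max(2.5*r.std(),1)]
    nn*=np.sign(nn[2]) if abs(nn[2])>.1 else 1
    # plate upper face normal forward f comp = sin t -> rr comp = -sin t
    t=np.arctan2(-nn[0],nn[2])
    # offset: plane passes at 4 along normal from axis(z 12)
    dist=(ctr-np.array([AX,0,12]))@nn
    far=q[np.argsort(q[:,2])[-20:]].mean(0)
    print("theta %.3f lat %.3f dist %.1f (4) n %d top"%(t,nn[1],dist,len(q)),far.round(1)); return c,P
E
python3 -c "
from h import *
st();theta('i2')
"
```

```text
t9.70 p [536.1 -63.2 115.6] yaw 1.2798 | rear -15.2 lat -0.1 z 115.6 F rear 0.1 lat 1.2 z -0.2 w 0.00
theta 0.542 lat -0.000 dist 3.7 (4) n 862 top [108.8  -1.4  70.9]
```

```bash
python3 -c "
from h import *
st()
for n in ('scene','top'):
    c,P,s=snap(n)
    D=(P[...,:2]-S); rr=D@rear; ll=D@lat; z=P[...,2]; c=c.astype(int)
    m=(c[...,2]>c[...,0]+25)&(c[...,2]>40)&(z>25)&(z<200)&(abs(ll)<62)&(rr<60)&(rr>-120)
    print(n,m.sum())
    if m.sum()<40: continue
    q=np.stack([rr[m],ll[m],z[m]],-1)
    for _ in range(5):
        ctr=q.mean(0); nn=np.linalg.svd(q-ctr,full_matrices=False)[2][2]; r=(q-ctr)@nn; q=q[abs(r)<max(2.5*r.std(),1)]
    nn*=np.sign(nn[0]); print('theta',np.arctan2(nn[2],nn[0]),nn,'dist(16)',(ctr-np.array([AX,0,12]))@nn,len(q),q[:,2].min(),q[:,2].max())
"
```

```text
t9.75 p [536.1 -63.1 115.8] yaw 1.2796 | rear -15.1 lat -0.1 z 115.8 F rear 0.6 lat 0.9 z 1.2 w 0.01
scene 585
theta 0.5431678136742752 [ 0.85606643 -0.00465224  0.51684488] dist(16) 16.405152291337515 494 25.01214862368056 177.59143623345108
top 0
```

View pics/i2_scene.png

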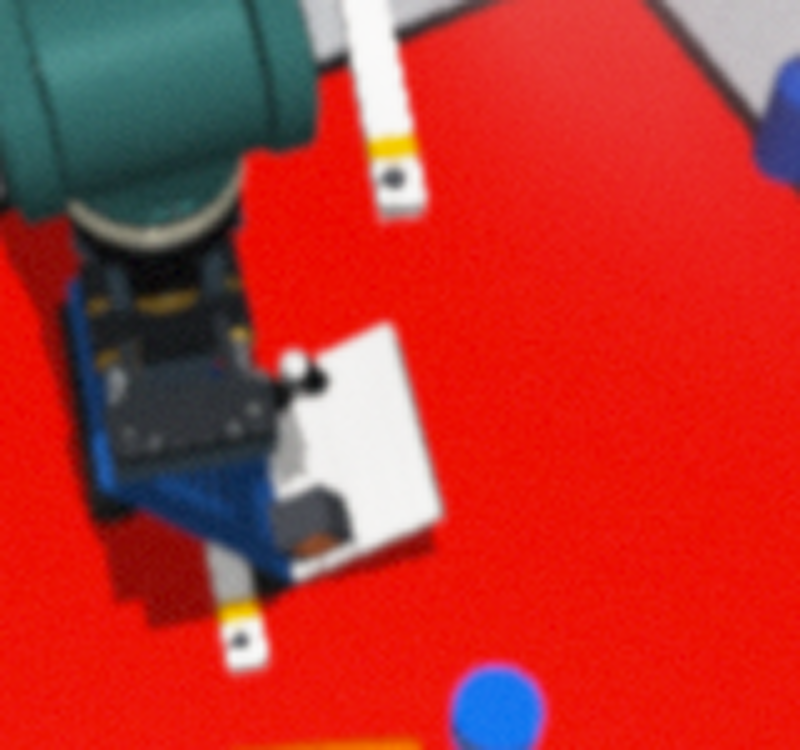

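```bash
python3 -c "
from h import *
o,r,p=st()
c,P,s=snap('wrist'); save('j_wrist.png',c)
L=r.inv().apply((P-p).reshape(-1,3)).reshape(P.shape)  # tool frame
m=(abs(L[...,1])<30)&(abs(L[...,0])<30)&(L[...,2]>-70)&(L[...,2]<10)
for z in range(-70,12,5):
    k=m&(abs(L[...,2]-z)<2.5)
    if k.sum()>2: print(z,k.sum(),'x',np.percentile(L[k][:,0],[2,98]).round(1),'y',np.percentile(L[k][:,1],[2,98]).round(1))
"
```

```text
t9.85 p [536.4 -62.8 116.1] yaw 1.2797 | rear -14.8 lat 0.1 z 116.1 F rear -0.2 lat -0.3 z -0.0 w 0.00
-70 37 x [14.8 16.5] y [-3.   3.8]
-65 70 x [15.2 17.3] y [-3.6  4.2]
-60 82 x [15.1 17.5] y [-4.7  5. ]
-55 75 x [15.2 17.5] y [-4.9  5.4]
-50 69 x [15.2 17.4] y [-5.   5.6]
-45 78 x [15.3 17.5] y [-8.6  9.3]
-40 118 x [15.  17.5] y [-9.4 10.1]
-35 96 x [15.2 17.5] y [-9. 10.]
-30 82 x [15.3 17.5] y [-8.5  9.4]
-25 70 x [15.4 17.5] y [-8.   8.7]
-20 36 x [15.1 17.3] y [-4.8  6.2]
-10 5 x [-12.3 -11. ] y [0.  0.7]
-5 15 x [-11.5  -8. ] y [0.  0.7]
0 11 x [-7.8 -5.3] y [0.  0.7]
5 14 x [-5.9 -2.5] y [0.  0.7]
10 75 x [-2.3 -0.2] y [-28.8  28.8]
```

View pics/j_wrist.png

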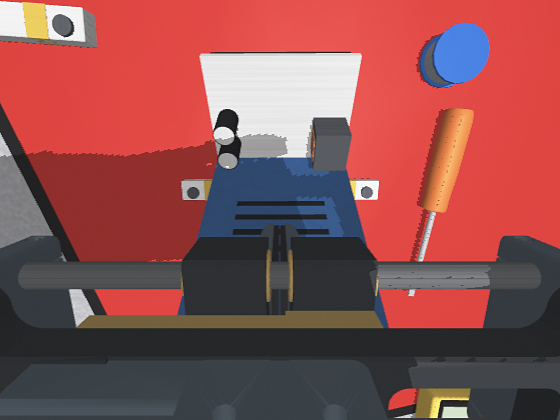

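```bash
cat >> h.py <<'E'
TIP=16
def push(t,p):
    F=Cc(t)+p*np.array([np.sin(t),np.cos(t)]); return AX-F[0]+HW,F[1]-TIP
def hold(t,d):
    B=Cc(t)+d*np.array([-np.cos(t),np.sin(t)]); return AX-B[0]-HW,B[1]-TIP
E
python3 -c "
from h import *
for t,p in [(.543,125),(.58,122),(.62,119),(.66,116),(.7,113)]: a=push(t,p); print('%.2f'%t,np.round(a,1), 'rel', np.round([a[0]+14.9,116-a[1]],1))
print('wedge')
for t in np.arange(.6,1.11,.05): print('%.2f'%t,np.round(push(t,33*np.sin(t)),1),np.round(hold(t,33*np.cos(t)),1))
"
```

```text
0.54 [-15.  114.7] rel [-0.1  1.3]
0.58 [-17.7 110.2] rel [-2.8  5.8]
0.62 [-20.4 105.4] rel [-5.5 10.6]
0.66 [-22.9 100.6] rel [-8.  15.4]
0.70 [-25.1  95.8] rel [-10.2  20.2]
wedge
0.60 [38.4 23.7] [38.4 23.7]
0.65 [36.2 24.8] [36.2 24.8]
0.70 [34.  25.6] [34.  25.6]
0.75 [31.6 26.3] [31.6 26.3]
0.80 [29.3 26.8] [29.3 26.8]
0.85 [26.9 27. ] [26.9 27. ]
0.90 [24.6 27.1] [24.6 27.1]
0.95 [22.2 27. ] [22.2 27. ]
1.00 [19.9 26.6] [19.9 26.6]
1.05 [17.7 26.1] [17.7 26.1]
1.10 [15.5 25.4] [15.5 25.4]
```

Call:
{"method": "carry_out", "body": {
  "moves": [
    [[-0.001,0,0.002],0,255],
    [[-0.002,0,0.004],0,255],
    [[-0.0028,0,0.0058],0,255],
    [[-0.0042,0,0.008],0,255],
    [[-0.0055,0,0.0106],0,255],
    [[-0.0068,0,0.013],0,255],
    [[-0.008,0,0.0154],0,255]
  ]
}}

```text
time_s: 10.48
ee_pos: [534.0, -70.6, 100.4]
eef_rot: [-3.139, -0.0, 1.28]
ft_force: [-0.1, 0.5, 0.5]
width: 0.006
```

```bash
python3 -c "
from h import *
st();theta('k')
"
```

```text
t10.48 p [534.  -70.6 100.4] yaw 1.2798 | rear -23.0 lat -0.0 z 100.4 F rear 0.5 lat -0.2 z 0.5 w 0.01
theta 0.647 lat -0.000 dist 4.5 (4) n 835 top [102.5   0.5  80.6]
```

Call:
{"method": "carry_out", "body": {
  "moves": [
    [[0.003,0,0],0,255],
    [[0.008,0,0],0,255],
    [[0.013,0,0.004],0,255],
    [[0.023,0,0.014],0,255],
    [[0.035,0,0.026],0,255],
    [[0.047,0,0.04],0,255],
    [[0.057,0,0.052],0,255],
    [[0.063,0,0.06],0,255],
    [[0.063,0,0.06],0,255]
  ]
}}

```text
time_s: 11.28
ee_pos: [550.9, -8.7, 37.9]
eef_rot: [-3.136, -0.0, 1.281]
ft_force: [-0.3, 0.4, 0.2]
width: 0.006
```

```bash
python3 -c "
from h import *
st();theta('l')
"
```

```text
t11.28 p [550.9  -8.7  37.9] yaw 1.2811 | rear 41.2 lat -1.3 z 37.9 F rear 0.3 lat -0.4 z 0.2 w 0.01
theta 0.386 lat -0.001 dist 3.3 (4) n 441 top [119.4  10.3  57.1]
```

View pics/l_scene.png

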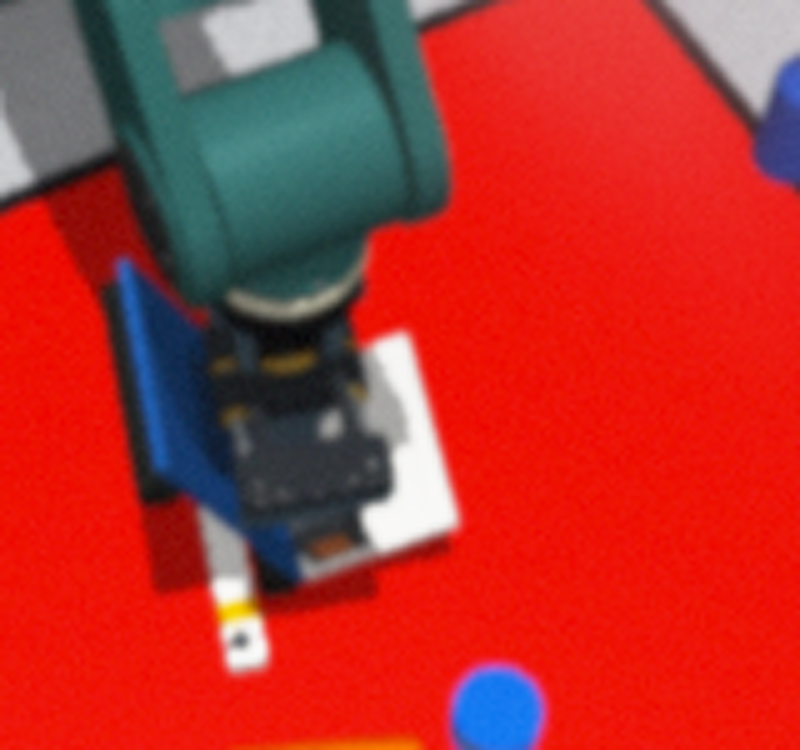

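```bash
python3 -c "
from h import *
for i in range(4): theta('l2')
st()
"
```

```text
theta 0.392 lat -0.003 dist 2.6 (4) n 457 top [117.7  20.1  57.4]
theta 0.393 lat -0.001 dist 3.1 (4) n 453 top [118.4  -6.5  58.1]
theta 0.393 lat -0.002 dist 3.0 (4) n 464 top [118.1   9.   58.1]
theta 0.399 lat 0.004 dist 2.6 (4) n 456 top [118.7  -8.3  57.8]
t11.53 p [551.7 -10.6  40.5] yaw 1.2793 | rear 39.6 lat -0.1 z 40.5 F rear 1.6 lat -0.6 z -0.0 w 0.00
```

```bash
python3 -c "
from h import *
for t,p in [(.393,36),(.4,35),(.45,33),(.5,30),(.55,26),(.6,22),(.65,22),(.7,23.3),(.75,24.5),(.8,25.7),(.85,26.8),(.9,27.9),(.95,28.8),(1.0,29.8)]:
  a=push(t,p); print('%.2f'%t,np.round(a,1), 'rel', np.round([a[0]-39.7,40-a[1]],1))
"
```

```text
0.39 [37.5 39.1] rel [-2.2  0.9]
0.40 [37.5 38.2] rel [-2.2  1.8]
0.45 [36.3 36.3] rel [-3.4  3.7]
0.50 [35.7 33.5] rel [-4.   6.5]
0.55 [36.  29.9] rel [-3.7 10.1]
0.60 [36.5 26.5] rel [-3.2 13.5]
0.65 [35.  26.4] rel [-4.7 13.6]
0.70 [32.7 27.2] rel [-7.  12.8]
0.75 [30.3 27.8] rel [-9.4 12.2]
0.80 [27.8 28.2] rel [-11.9  11.8]
0.85 [25.4 28.3] rel [-14.3  11.7]
0.90 [23.  28.4] rel [-16.7  11.6]
0.95 [20.6 28.1] rel [-19.1  11.9]
1.00 [18.2 27.7] rel [-21.5  12.3]
```

Call:
{"method": "carry_out", "body": {
  "moves": [
    [[-0.001,0,0.002],0,255],
    [[-0.002,0,0.004],0,255],
    [[-0.003,0,0.0065],0,255],
    [[-0.003,0,0.0085],0,255],
    [[-0.003,0,0.0105],0,255],
    [[-0.003,0,0.0125],0,255],
    [[-0.003,0,0.0125],0,255]
  ]
}}

```text
time_s: 12.12
ee_pos: [550.5, -13.5, 27.5]
eef_rot: [-3.138, -0.0, 1.279]
ft_force: [0.9, 0.1, -0.1]
width: 0.002
```

```bash
python3 -c "
from h import *
st();theta('m')
"
```

```text
t12.12 p [550.5 -13.5  27.5] yaw 1.2793 | rear 36.5 lat -0.4 z 27.5 F rear 0.3 lat 0.8 z -0.1 w 0.00
theta 0.576 lat -0.004 dist 3.7 (4) n 390 top [107.1  17.6  74.5]
```

Call:
{"method": "carry_out", "body": {
  "moves": [
    [[-0.001,0,0.001],0,255],
    [[-0.0018,0,0.001],0,255],
    [[-0.0028,0,0.0006],0,255],
    [[-0.0038,0,0.0003],0,255],
    [[-0.005,0,0],0,255],
    [[-0.0062,0,-0.0003],0,255],
    [[-0.0062,0,-0.0003],0,255]
  ]
}}

```text
time_s: 12.75
ee_pos: [548.7, -19.6, 28.0]
eef_rot: [-3.138, -0.0, 1.279]
ft_force: [-0.6, 0.2, -0.2]
width: 0.005
```

```bash
python3 -c "
from h import *
st();theta('n')
"
```

```text
t12.75 p [548.7 -19.6  28. ] yaw 1.2792 | rear 30.2 lat -0.4 z 28.0 F rear 0.1 lat -0.6 z -0.2 w 0.00
theta 0.703 lat -0.003 dist 3.8 (4) n 372 top [98.8  3.2 84.8]
```

View pics/n_scene.png

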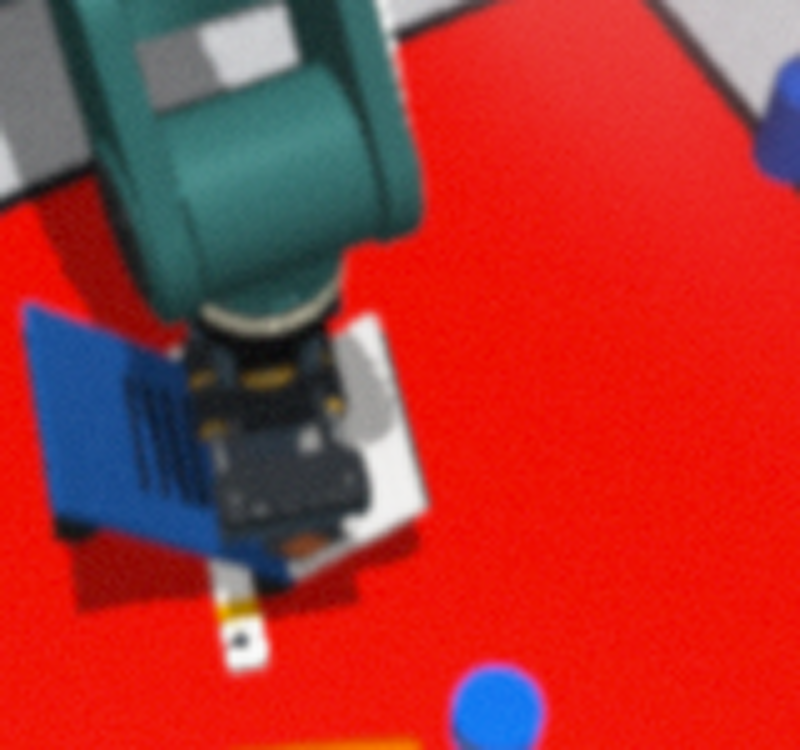

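Call:
{"method": "carry_out", "body": {
  "moves": [
    [[-0.001,0,0.001],0,255],
    [[-0.002,0,0.002],0,255],
    [[-0.003,0,0.002],0,255],
    [[-0.004,0,0.002],0,255],
    [[-0.005,0,0.002],0,255],
    [[-0.006,0,0.002],0,255],
    [[-0.007,0,0.002],0,255],
    [[-0.007,0,0.002],0,255]
  ]
}}

```text
time_s: 13.47
ee_pos: [546.5, -26.4, 25.9]
eef_rot: [-3.138, -0.0, 1.279]
ft_force: [-0.3, -3.4, 1.0]
width: 0.005
```

```bash
cat >> h.py <<'E'
def gaps(t):
    o,r,p=st(); rr=(p[:2]-S)@rear; z=p[2]+TIP-12
    xr=AX-(rr+HW); xf=AX-(rr-HW)
    print("base gap %.1f panel gap %.1f"%(xr*np.sin(t)+z*np.cos(t)-4, -(xf*np.cos(t)-z*np.sin(t))-16))
E
python3 -c "
from h import *
theta('o'); gaps(.8); gaps(.85)
"
```

```text
theta 0.963 lat 0.026 dist 7.4 (4) n 94 top [ 76.2  38.3 102.9]
t13.52 p [546.6 -26.4  26. ] yaw 1.2792 | rear 23.0 lat -0.5 z 26.0 F rear -0.2 lat 0.1 z 0.9 w 0.00
base gap 4.0 panel gap -4.9
t13.52 p [546.6 -26.4  26. ] yaw 1.2792 | rear 23.0 lat -0.5 z 26.0 F rear -0.2 lat 0.1 z 0.9 w 0.00
base gap 2.2 panel gap -3.4
```

```bash
python3 -c "
from h import *
c,P=theta('o2'); theta('o3'); gaps(.95)
"
```

```text
theta 0.910 lat -0.001 dist 10.4 (4) n 109 top [ 77.7  41.2 103. ]
theta 0.922 lat 0.020 dist 10.4 (4) n 103 top [ 77.1  39.  102.5]
t13.62 p [546.6 -26.3  26. ] yaw 1.2794 | rear 23.1 lat -0.5 z 26.0 F rear -1.3 lat 0.2 z 0.0 w 0.00
base gap -1.3 panel gap -0.3
```

View pics/o3_scene.png

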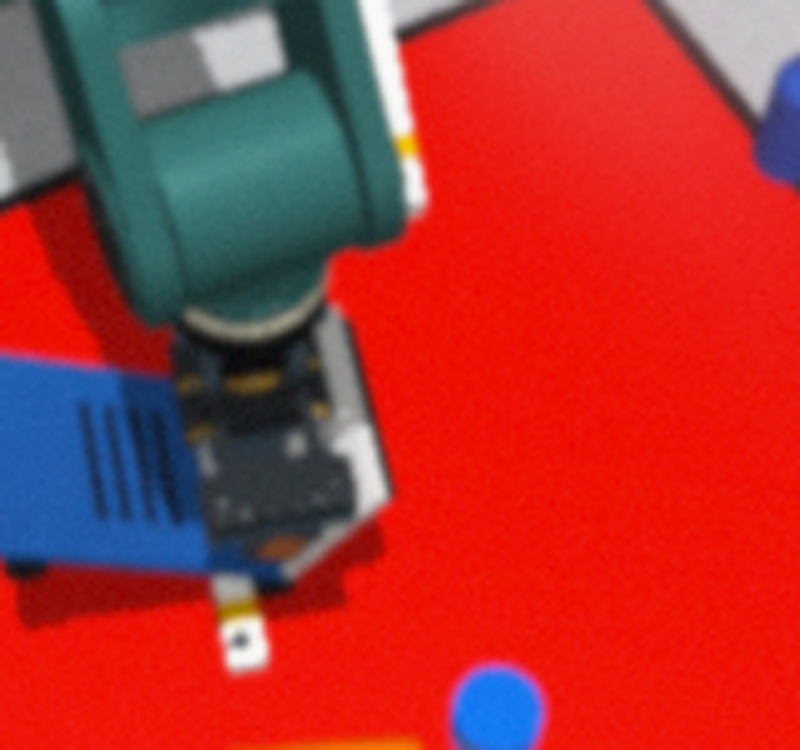

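```bash
cat >> h.py <<'E'
def blue():
    c,P,s=snap('scene')
    D=(P[...,:2]-S); rr=D@rear; ll=D@lat; z=P[...,2]; c=c.astype(int)
    m=(c[...,2]>c[...,0]+25)&(c[...,2]>40)&(z>18)&(z<200)&(abs(ll)<62)&(rr<40)&(rr>-170)
    q=np.stack([rr[m],ll[m],z[m]],-1)
    for _ in range(6):
        ctr=q.mean(0); nn=np.linalg.svd(q-ctr,full_matrices=False)[2][2]; r=(q-ctr)@nn; q=q[abs(r)<max(2.5*r.std(),1)]
    nn*=np.sign(nn[2]); t=np.arctan2(nn[2],nn[0])
    print('theta blue %.3f lat %.3f dist(16) %.1f n %d far rr %.1f z %.1f'%(t,nn[1],(ctr-np.array([AX,0,12]))@nn,len(q),np.percentile(q[:,0],1),q[q[:,0]<np.percentile(q[:,0],3)][:,2].mean())); return t
E
python3 -c "
from h import *
t0=blue(); blue(); o,r,p=st(); rr=(p[:2]-S)@rear
for d0 in (20,):
  a0=np.array(hold(t0,d0))
  print(a0)
  for t in np.arange(t0,1.6,.05):
    d=min(d0+(t-t0)*90,58); a=np.array(hold(t,d)); rel=a-a0
    R_=rr+rel[0]; Z=26+rel[1]
    ex=-106*np.cos(t)+4*np.sin(t); ez=12+106*np.sin(t)+4*np.cos(t)
    print('%.2f d %.0f rel %.1f %.1f  body bottom %.0f rear x %.0f | plate end %.0f,%.0f'%(t,d,rel[0],rel[1],Z+79,AX-R_-38,ex,ez))
"
```

```text
theta blue 0.983 lat 0.001 dist(16) 16.2 n 1684 far rr -117.8 z 123.6
theta blue 0.980 lat 0.003 dist(16) 16.1 n 1673 far rr -117.6 z 123.7
t13.72 p [546.6 -26.3  25.9] yaw 1.2793 | rear 23.2 lat -0.5 z 25.9 F rear -1.7 lat -0.9 z 0.7 w 0.01
[21.64917892 28.16838263]
0.98 d 20 rel 0.0 0.0  body bottom 105 rear x -40 | plate end -55,102
1.03 d 24 rel 0.7 4.7  body bottom 110 rear x -40 | plate end -51,105
1.08 d 29 rel 0.9 9.4  body bottom 114 rear x -41 | plate end -46,107
1.13 d 33 rel 0.7 14.4  body bottom 119 rear x -40 | plate end -41,110
1.18 d 38 rel 0.1 19.3  body bottom 124 rear x -40 | plate end -36,112
1.23 d 42 rel -1.0 24.3  body bottom 129 rear x -39 | plate end -31,113
1.28 d 47 rel -2.6 29.4  body bottom 134 rear x -37 | plate end -26,115
1.33 d 51 rel -4.6 34.4  body bottom 139 rear x -35 | plate end -21,116
1.38 d 56 rel -7.1 39.3  body bottom 144 rear x -33 | plate end -16,117
1.43 d 58 rel -10.4 41.7  body bottom 147 rear x -29 | plate end -11,118
1.48 d 58 rel -14.1 41.9  body bottom 147 rear x -26 | plate end -5,118
1.53 d 58 rel -17.8 41.9  body bottom 147 rear x -22 | plate end -0,118
1.58 d 58 rel -21.5 41.8  body bottom 147 rear x -18 | plate end 5,118
```

Call:
{"method": "carry_out", "body": {
  "moves": [
    [[0.0005,0,-0.0025],0,255],
    [[0.0007,0,-0.005],0,255],
    [[0.0009,0,-0.0075],0,255],
    [[0.0009,0,-0.01],0,255],
    [[0.0007,0,-0.0125],0,255],
    [[0.0005,0,-0.015],0,255],
    [[0.0003,0,-0.017],0,255],
    [[0,0,-0.0195],0,255]
  ]
}}

```text
time_s: 14.38
ee_pos: [546.6, -26.3, 45.6]
eef_rot: [-3.138, -0.0, 1.279]
ft_force: [-0.2, -1.7, -1.0]
width: 0.003
```

```bash
python3 -c "
from h import *
t=blue(); gaps(t); theta('p')
"
```

```text
theta blue 1.174 lat 0.000 dist(16) 16.2 n 1940 far rr -135.5 z 94.9
t14.43 p [546.8 -26.4  46. ] yaw 1.2793 | rear 23.1 lat -0.3 z 46.0 F rear -2.1 lat -1.5 z -0.5 w 0.01
base gap -1.4 panel gap 24.4Traceback (most recent call last):
  File "<string>", line 3, in <module>
    t=blue(); gaps(t); theta('p')
                       ~~~~~^^^^^
  File "h.py", line 58, in theta
    m=l==1+np.argmax(sts[1:,4])
           ~~~~~~~~~^^^^^^^^^^^
    return _wrapfunc(a, 'argmax', axis=axis, out=out, **kwds)
    return bound(*args, **kwds)
ValueError: attempt to get argmax of an empty sequence
```

View pics/p_scene.png

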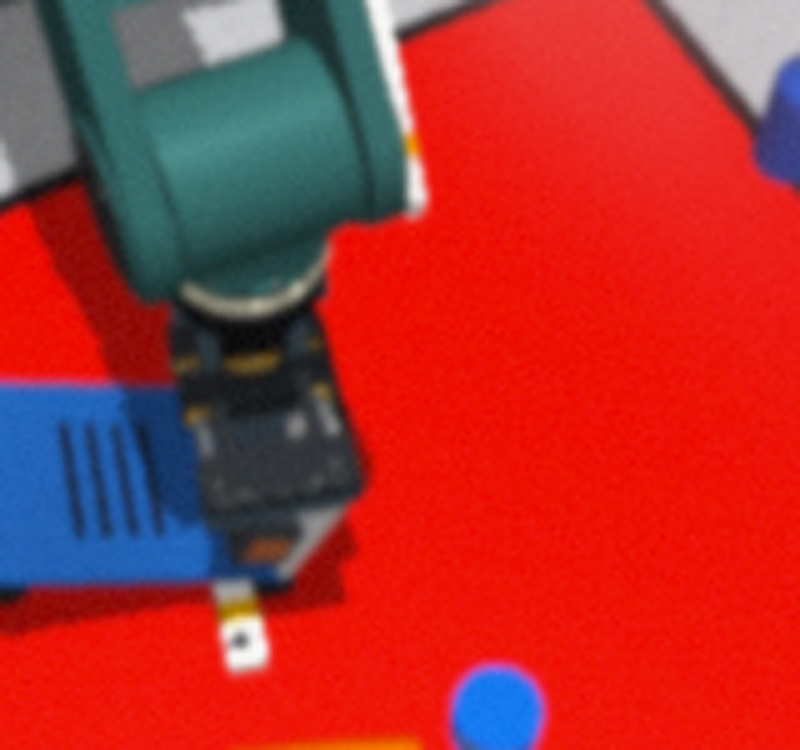

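Call:
{"method": "carry_out", "body": {
  "moves": [
    [[-0.0005,0,-0.0025],0,255],
    [[-0.0011,0,-0.005],0,255],
    [[-0.0019,0,-0.0075],0,255],
    [[-0.0027,0,-0.01],0,255],
    [[-0.0037,0,-0.0126],0,255],
    [[-0.0047,0,-0.015],0,255],
    [[-0.006,0,-0.0176],0,255],
    [[-0.0072,0,-0.02],0,255],
    [[-0.0088,0,-0.0213],0,255],
    [[-0.0105,0,-0.0224],0,255]
  ]
}}

```text
time_s: 15.32
ee_pos: [543.8, -36.6, 68.4]
eef_rot: [-3.139, -0.0, 1.279]
ft_force: [-0.3, -2.1, -1.8]
width: 0.009
```

```bash
python3 -c "
from h import *
t=blue(); gaps(t)
for t in np.arange(t,1.62,.03): print(round(t,2), hold(t,60))
"
```

```text
theta blue 1.420 lat 0.000 dist(16) 16.3 n 1955 far rr -149.7 z 54.1
t15.37 p [543.8 -36.8  68.5] yaw 1.2793 | rear 12.3 lat -0.2 z 68.5 F rear -1.8 lat 0.3 z -0.0 w 0.00
base gap -0.3 panel gap 51.8
1.42 (np.float64(12.460553895425242), np.float64(71.73863040465847))
1.45 (np.float64(10.185378794318762), np.float64(71.92833362295941))
1.48 (np.float64(7.905537202299964), np.float64(72.04970646600847))
1.51 (np.float64(5.623080822916972), np.float64(72.1026397064393))
1.54 (np.float64(3.34006371285005), np.float64(72.08708570790843))
1.57 (np.float64(1.058540433399223), np.float64(72.00305846796464))
1.6 (np.float64(-1.2194357984822002), np.float64(71.85063360545223))
```

Call:
{"method": "carry_out", "body": {
  "moves": [
    [[-0.0013,0,0],0,255],
    [[-0.0026,0,0],0,255],
    [[-0.0038,0,0],0,255],
    [[-0.005,0,0],0,255],
    [[-0.006,0,0],0,255],
    [[-0.007,0,0],0,255],
    [[-0.008,0,0],0,255],
    [[-0.009,0,0],0,255],
    [[-0.0098,0,0],0,255],
    [[-0.0105,0,0],0,255]
  ]
}}

```text
time_s: 16.2
ee_pos: [540.8, -46.9, 68.6]
eef_rot: [-3.139, -0.0, 1.279]
ft_force: [-0.7, -1.6, 1.6]
width: 0.002
```

```bash
python3 -c "
from h import *
t=blue(); gaps(t)
"
```

```text
theta blue 1.559 lat 0.000 dist(16) 16.3 n 1856 far rr -153.9 z 30.3
t16.25 p [540.8 -47.   68.6] yaw 1.2792 | rear 1.6 lat -0.2 z 68.6 F rear -3.0 lat -0.3 z 1.4 w 0.00
base gap 0.3 panel gap 56.1
```

Call:
{"method": "carry_out", "body": {
  "moves": [
    [[-0.0005,0,0],0,255],
    [[-0.001,0,0],0,255],
    [[-0.0016,0,0],0,255],
    [[-0.0022,0,0],0,255],
    [[-0.003,0,0],0,255],
    [[-0.004,0,0],0,255],
    [[-0.006,0,0],0,255]
  ]
}}

```text
time_s: 16.83
ee_pos: [539.0, -52.8, 68.5]
eef_rot: [-3.139, -0.0, 1.279]
ft_force: [-0.5, 0.2, -0.0]
width: 0.003
```

```bash
python3 -c "
from h import *
t=blue(); gaps(t)
c,P,s=snap('top'); save('q_top.png',c,(110,260,260,410),5)
c,P,s=snap('scene'); save('q_scene.png',c,(150,300,170,330),5)
"
```

```text
theta blue 1.572 lat 0.002 dist(16) 16.6 n 1796 far rr -154.1 z 28.2
t16.88 p [538.9 -53.   68.5] yaw 1.2793 | rear -4.7 lat -0.3 z 68.5 F rear -1.1 lat 0.8 z -0.0 w 0.01
base gap 5.6 panel gap 56.5
```

View pics/q_scene.png

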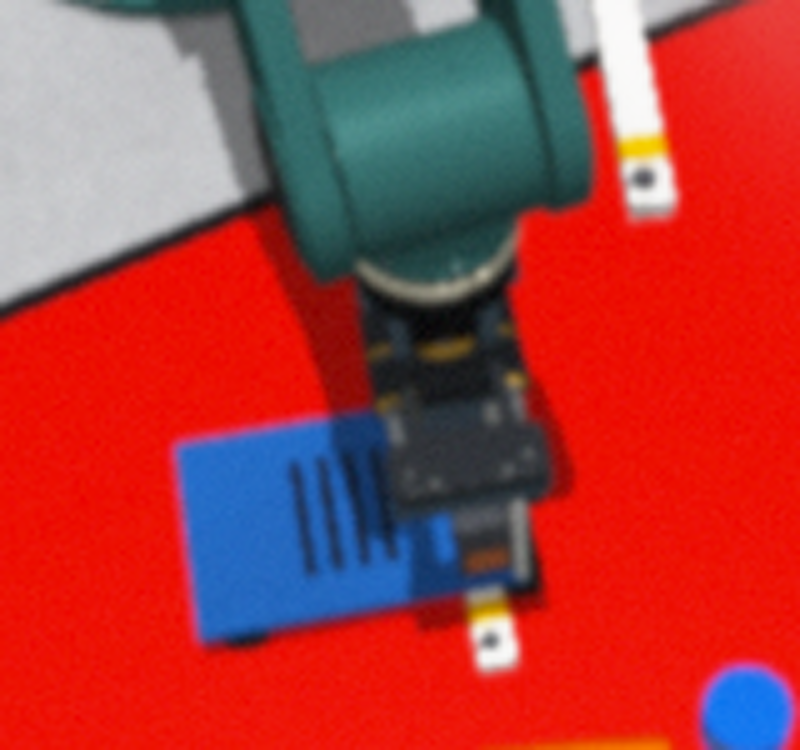

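Call:
{"method": "carry_out", "body": {
  "moves": [
    [[-0.004,0,-0.03],0,255],
    [[-0.004,0,-0.07],0,255],
    [[-0.004,0,-0.11],0,255],
    [[0.03,0,-0.13],0,255],
    [[0.07,0,-0.13],0,255],
    [[0.11,0,-0.13],0,255],
    [[0.15,0,-0.13],0,255],
    [[0.19,0,-0.13],0,255],
    [[0.22,0,-0.13],0,255],
    [[0.22,0,-0.13],0,255]
  ]
}}

```text
time_s: 17.82
ee_pos: [603.8, 162.1, 198.7]
eef_rot: [-3.139, -0.001, 1.282]
ft_force: [0.5, 1.0, 0.8]
width: 0.004
```

```bash
cat > chk.py <<'E'
from h import *
import sys
st(); t=blue()
for n in ('top','scene'):
    c,P,s=snap(n); save(sys.argv[1]+'_'+n+'.png',c,(110,260,240,390) if n=='top' else (150,300,170,330),5)
    D=(P[...,:2]-S); rr=D@rear; ll=D@lat; z=P[...,2]; ci=c.astype(int)
    # base plate end top (z ~118)
    m=(z>105)&(z<130)&(abs(ll)<70)&(rr>-20)&(rr<60)
    if m.sum(): 
        q=np.stack([rr[m],ll[m]],-1).astype(np.float32); print(n,'plate end',m.sum(),cv2.minAreaRect(q),z[m].mean())
        p=np.polyfit(ll[m],rr[m],1); print(' slope deg',np.degrees(np.arctan(p[0])),'off',p[1])
    b=(ci[...,2]>ci[...,0]+25)&(z>20)&(z<36)&(abs(ll)<70)&(rr<40)&(rr>-180)
    if b.sum():
        q=np.stack([rr[b],ll[b]],-1).astype(np.float32); print(n,'panel',cv2.minAreaRect(q),'rr',np.percentile(rr[b],[.5,99.5]))
    m=(z>8)&(z<18)&(abs(rr)<13)&(abs(ll)<105)&(ci.min(-1)>120)
    print(n,'stop face rr',np.percentile(rr[m],[2,98]))
    k=(ci.max(-1)<80)&(z>8)&(z<32)&(rr>5)&(rr<45)&(abs(ll)<65)
    if k.sum()>5:print(n,'roll',k.sum(),np.percentile(rr[k],[2,50,98]))
E
python3 chk.py r
```

```text
t17.82 p [603.8 162.1 198.7] yaw 1.2820 | rear 220.0 lat 0.9 z 198.7 F rear 1.1 lat 0.2 z 0.8 w 0.00
theta blue 1.570 lat 0.000 dist(16) 16.4 n 2164 far rr -153.8 z 28.3
top plate end 277 ((25.8878116607666, 0.9630928039550781), (119.70665740966797, 15.857248306274414), 89.91801452636719) 116.39334786994883
 slope deg 0.1532989571157698 off 25.697541271525086
top panel ((-69.2493896484375, 1.8593177795410156), (119.51647186279297, 172.81263732910156), 89.98782348632812) rr [-154.54083695   15.88612276]
top stop face rr [-9.33864209  9.62402889]
top roll 8 [26.65979757 30.36383231 33.32955835]
scene plate end 264 ((25.475297927856445, 1.3729019165039062), (16.097888946533203, 121.14170837402344), 0.04859374463558197) 116.56150281205167
 slope deg -0.07140129641707037 off 24.968511762424125
scene panel ((-67.92825317382812, 2.535106658935547), (119.69466400146484, 175.38722229003906), 89.85717010498047) rr [-154.5149145   16.8096448]
scene stop face rr [-10.36652091   8.81270897]
scene roll 15 [ 8.24211235 25.47941013 28.40468585]
```

View pics/r_top.png

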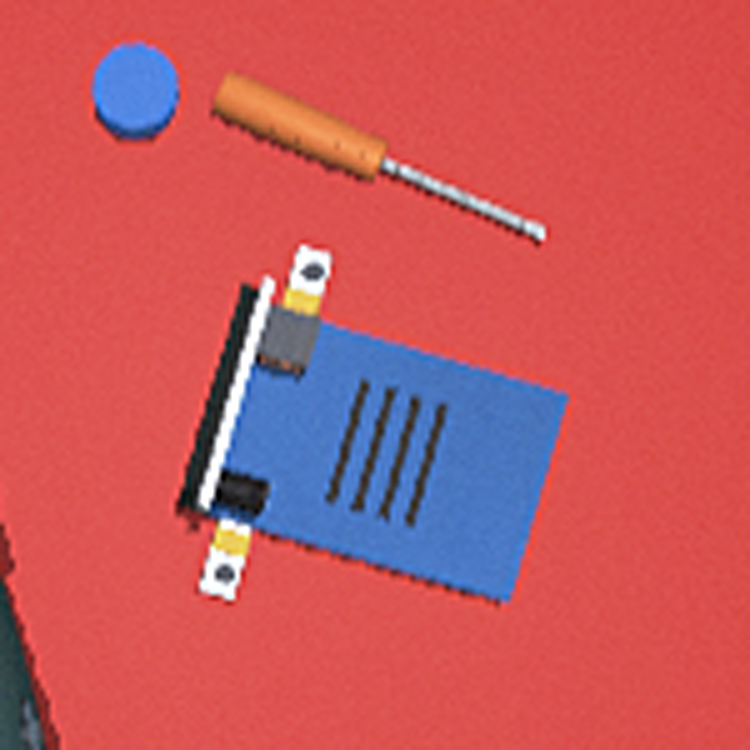

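View pics/r_scene.png

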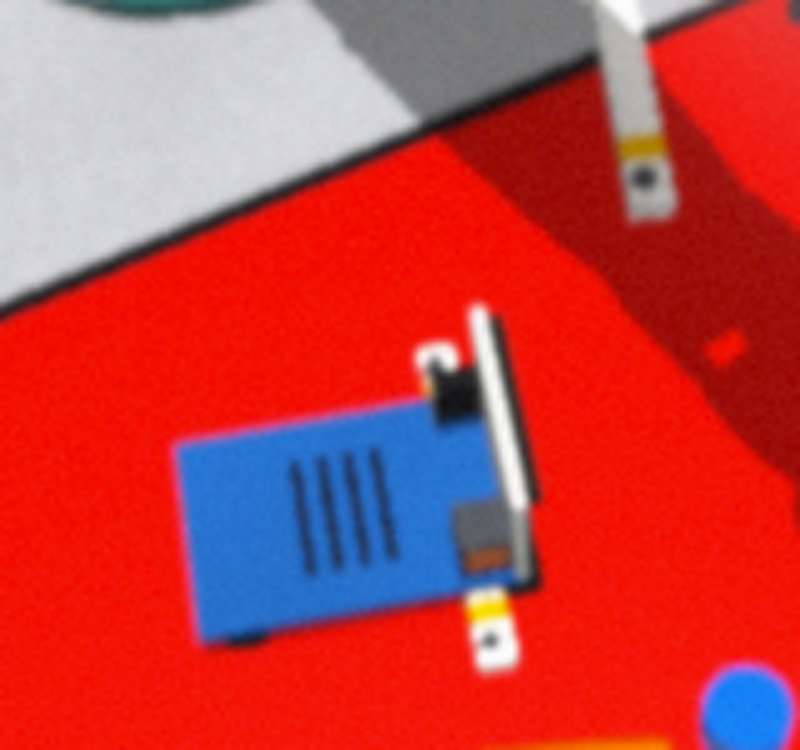

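Call:
{"method": "carry_out", "body": {
  "moves": [
    [[-0.04,0,0],0,255],
    [[-0.08,0,0],0,255],
    [[-0.12,0,0],0,255],
    [[-0.16,0,0],0,255],
    [[-0.2,0,0],0,255],
    [[-0.24,0,0],0,255],
    [[-0.28,0,0],0,255],
    [[-0.31,0,0],0,255],
    [[-0.32,0,0],0,255],
    [[-0.32,0,0],0,255]
  ]
}}

```text
time_s: 18.8
ee_pos: [509.1, -151.6, 198.4]
eef_rot: [-3.138, 0.0, 1.276]
ft_force: [0.3, 1.0, -0.1]
width: 0.007
```

Run:
```python
from h import *
st()
c,P,s=snap('wrist'); save('s_wrist.png',c)
np.savez('w.npz',c=c,P=P)
D=(P[...,:2]-S); rr=D@rear; ll=D@lat; z=P[...,2]
m=(z>105)&(z<130)&(rr>0)&(rr<50)&(abs(ll)<60); m[235:]=0
print('foot/plate',m.sum(),np.percentile(rr[m],[1,99]),z[m].mean())
m=(z>8)&(z<20)&(abs(rr)<20)&(abs(ll)>62)&(abs(ll)<95)
for sg in (1,-1):
    k=m&(ll*sg>0); print('stop',sg,k.sum(),np.percentile(rr[k],[1,99]),np.percentile(ll[k],[1,99]))
```

```text
t18.80 p [ 509.1 -151.6  198.4] yaw 1.2755 | rear -107.7 lat -0.9 z 198.4 F rear 1.0 lat -0.0 z -0.1 w 0.01
foot/plate 3059 [17.40011861 33.4808551 ] 114.83436705265827
stop 1 414 [-10.37092358   9.17861902] [67.40154022 94.7395275 ]
stop -1 488 [-10.2712106    9.50470109] [-94.85551387 -62.52051255]
```

View pics/s_wrist.png

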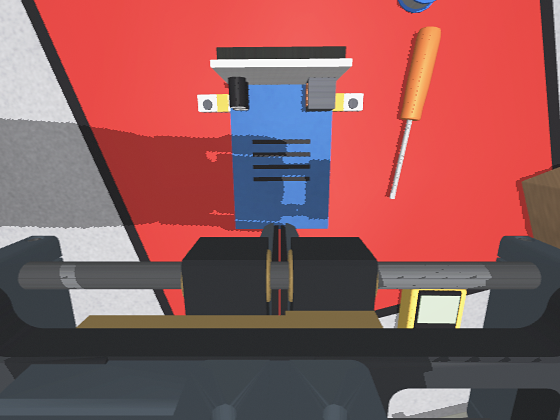

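Run:
```python
from h import *
blue(); st()
print(robot.finish_job())
```

```text
theta blue 1.570 lat 0.001 dist(16) 16.3 n 2179 far rr -153.9 z 28.3
t18.90 p [ 510.  -149.2  198.4] yaw 1.2779 | rear -105.1 lat -0.6 z 198.4 F rear 0.4 lat -0.0 z 0.4 w 0.01
the job is handed in; nothing more can be done
None
```

The chassis is lying on its blue panel with the lower roll against the 200 mm stop, and the job was handed in at 18.9 s.

**What I did**
- I slid the chassis up to the stop by pushing its rear edge with the half-open fingertips. It ended square to the stop to within 0.2°.
- I tipped it from inside the L with the shut fingers, then let it down with a finger holding the base plate. The force readings after the tipping moves stayed below about 4 N.

**Last checks before hand-in**
- **Angle:** it lies at 1.570 rad. The panel's inner face is 28.3 mm above the bench, against 28 mm expected when resting on both rolls.
- **Roll against the stop:** three cameras put the roll's axis 21.6 to 22.0 mm from the stop's centre line, against 22 mm when touching. It is square to within about 0.15°. I took it as seated and did not push it again.
- **Clear of the arm:** the gripper was about 200 mm up, touching nothing. The last pictures show no sign that the other things moved; I did not measure this.

**What did not go to plan**
- My first push passed over the base plate without touching it, because the real fingertips sit about 16 mm higher than the reported tool point. I corrected for that afterwards.
- At 0.65 rad the chassis did not stay by itself when I drew the finger back. It fell back to about 0.39 rad, seemingly onto the finger, and I tipped it forward again from there.
- At about 0.9 rad it passed balance and leaned forward a few millimetres onto the holding finger.
- I could not see the gap at the stop directly, because the panel hides it. That the roll touches the stop therefore rests on measurements good to about 0.5 mm.

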